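Sort salvaged parts at the rework bench

TASK

Sort the parts salvaged from the boards: lift the retaining bar straight up and level out of the brackets of the long tray and lay it lengthwise on the black mat, then put both heat sinks side by side or end to end on the floor of that tray, the transformer in the square bin and the capacitor in the round dish. Set each part down standing upright as it stands now, and let go of everything.

Things in the scene. Friction and masses are not known exactly. Their poses are not given: they have to be found in the camera images.
- bar_mid (a point): The retaining bar: a plain square aluminium bar, 230 long, 14 wide, 14 high, about 120 g. Point: its centre. Its x axis runs along its length, z up. At the start it lies along the long tray, above it, loose in two open-topped U brackets at the tray's ends, its underside 45 above the table. (All sizes in mm.)
- sink_large_mid (a point): The large heat sink: bare aluminium block of thin upright fins, 50 (x) by 26 (y) by 34 high (z). Point: its centre, 17 above its underside. Stands on the bench; fins run up and down, and their tips form the two flat 50 by 34 faces, at y = +-13. (All sizes in mm.)
- sink_small_mid (a point): The small heat sink: the same kind, 36 (x) by 26 (y) by 26 high (z). Point: its centre, 13 above its underside. (All sizes in mm.)
- transformer_mid (a point): The transformer: a block of dark steel core with copper winding and white bobbin plates, 42 (x) by 34 (y) by 34 high (z), about 160 g. Point: its centre, 17 above its underside. (All sizes in mm.)
- capacitor_mid (a point): The capacitor: a black upright can with an aluminium top, 30 diameter, 40 high. Point: its centre, 20 above its underside. z is its axis, up. (All sizes in mm.)
- tray: The long grey open tray, fixed, 200 long (x) by 100 wide (y) outside, walls 4 thick and 26 high, inner floor 4 above the table. Origin: centre of its underside, on the table. At each end, at x = +-103, stands a steel U bracket 8 thick and 36 wide, with an open-topped slot 22 wide whose bottom is 45 and whose prong tops are 68 above the table; the retaining bar lies in the slots, over the middle of the tray along x. (All sizes in mm.)
- mat: The black rubber mat, fixed, flat, 280 long (x) by 110 wide (y), 4 thick. Origin: centre of its underside, on the table. (All sizes in mm.)
- dish: The round white dish, fixed, 130 diameter outside, wall 5 thick and 26 high, flat inner floor 5 above the table. Origin: centre of its underside, on the table. (All sizes in mm.)
- bin: The square grey open bin, fixed, 120 by 120 outside, walls 4 thick and 34 high, inner floor 4 above the table. Origin: centre of its underside, on the table; x and y along its sides. (All sizes in mm.)
Not all that is in view belongs to the job. What is shaped like the tray but red is not meant.

How it is judged (in metres and radians):
On the way:
1. the bar is lifted level and straight up, clear of both brackets, before any part is in the tray (z of bar_mid in the frame of tray above 0.078 m and horizontal distance between bar_mid and tray below 0.05 m and angle between the x axis of bar_mid and the x axis of tray, either way round below 0.2 rad and angle between bar_mid's own z axis and vertical below 0.2 rad and horizontal distance between each of sink_large_mid, sink_small_mid and tray above 0.11 m), for 0.05 s.
At the end, for the whole second after the job is handed in: Bar flat on the mat, centred within 35 mm along and 40 mm across, within 0.25 rad of its length; both heat sinks in the long tray, transformer in the square bin, capacitor in the round dish, each on the floor, upright within 0.2 rad, at rest (x of sink_large_mid in the frame of tray between -0.085 and 0.085 m and y of sink_large_mid in the frame of tray between -0.036 and 0.036 m and z of each of sink_large_mid, sink_small_mid in the frame of tray below 0.027 m and angle between each of sink_large_mid, sink_small_mid, transformer_mid, capacitor_mid's own z axis and vertical below 0.2 rad and x of sink_small_mid in the frame of tray between -0.085 and 0.085 m and y of sink_small_mid in the frame of tray between -0.036 and 0.036 m and x of transformer_mid in the frame of bin between -0.045 and 0.045 m and y of transformer_mid in the frame of bin between -0.045 and 0.045 m and z of transformer_mid in the frame of bin below 0.027 m and horizontal distance between capacitor_mid and dish below 0.046 m and z of capacitor_mid in the frame of dish below 0.031 m and x of bar_mid in the frame of mat between -0.035 and 0.035 m and y of bar_mid in the frame of mat between -0.04 and 0.04 m and z of bar_mid in the frame of mat below 0.015 m and angle between the x axis of bar_mid and the x axis of mat, either way round below 0.25 rad and linear speed of each of sink_large, sink_small, transformer, capacitor, bar below 0.02 m/s); the robot touches nothing.
It also fails if it takes over 128 s, if anything falls off the work surface, if the arm or the gripper's body presses on something with over 40 N, if the wrist force passes 120 N, or if a joint passes its speed limit or range.

ROBOT

A 6-joint arm with a two-finger parallel gripper is mounted at the origin on the work surface. World frame = base frame: x ahead of the robot, y to its left, z up, the work surface at z = 0. Lengths are in mm, angles in rad, forces in N, time in s.
With the tool pointing down it reaches from about 300 to 775 mm from the base axis. Payload 14.6 kg.
Tool frame: the origin (TCP) lies midway between the tips of the shut fingers; the grasp point (between the pads) lies manip.tcp_to_grasp behind it (manip.tcp_to_grasp is the distance from the TCP to the grasp point, in mm); x points along the fingers, z is the direction in which the jaws open and shut, and the axes are right-handed (so a half turn about x gives the same grasp; the last joint's range is limited). The gripper opens to 94 mm and grips with 3 to 60 N. Pads are 16 mm wide; open, the fingers measure 119 mm over their backs; the gripper's body (75 mm by 177 mm) begins 78 mm behind the grasp point.
Start: joints at [-1.363, 0.3, 1.521, -0, 1.321, -0.067], TCP at [149.238, -529.355, 205.446] pointing down, gripper open.
Joint ranges: [-3.03, 3.03], [-0.79, 2.21], [0.23, 2.52], [-1.04, 4.18], [0, 3.07], [-2.55, 2.55]. Speed limits (rad/s): [2.22, 2.22, 2.57, 3.14, 3.14, 3.14].

INTERFACE

Orientations are given as [roll, pitch, yaw] about the fixed x, y, z axes, in that order (R = Rz(yaw) Ry(pitch) Rx(roll)).
In Python, from cell import manip gives the robot as it stands.
- The arm moves only by the shell command python3 -m jog 'ROWS' [FORCE]. ROWS is JSON, a list of rows, each an object of numbers: "grip": the opening, from 0 (shut) to 1 (fully open); "tx", "ty", "tz": the shift along the tool's x, y, z in units of 40 mm (1.0 is 40 mm); "turn": the turn about the tool's x in units of 6 degrees (1.0 is 6 degrees). In form: [{"grip": .., "tx": .., "ty": .., "tz": .., "turn": ..}, ...]. A call has 1 to 12 rows; each row is the pose to reach, as a shift and turn from the pose commanded when the call began, along the tool's axes at that moment; what a row does not reach only later rows make up. A row lasts 1/12 s, in which the tool goes at most 41.7 mm and 7.16 degrees, less where a joint would pass 70% of its speed; a pose out of reach is approached as far as the arm can. A call with a gripper value outside its range is refused whole. The fingers move at their own pace and stop on an object; FORCE is the grip in N (left out, the last holds). Time passes only in rows, so rows that repeat a pose let the fingers close. It gives the time, the measured TCP pose, the force and the opening at its end, in the units of the state.
- manip.read_state(): the state, without advancing time (a new reading comes with each control period).
- manip.camera(name): name is "scene" or "side" or "wrist"; returns a dict with "image" (420x560x3 uint8, red, green, blue), "fx", "fy", "cx", "cy" (pixels), "eye" and "attitude" of the camera in the world. Camera axes: x right, y up, looking along -z (the intrinsics and any distortion apply to the point x, -y, -z); pixel columns grow to the right and rows downward; lengths in mm; the calibration is good to about 2 mm. A picture is of the moment at which its call begins. There is no depth.
- manip.sign_off(): hands the job in, once; it reports no verdict.
The state is a dict: "clock": time; "joints": joint angles; "qd": joint speeds; "effort": joint torques, N m; "eef_pos": TCP position; "eef_rot": TCP orientation; "wrist_force": force on the tool from outside, world axes, zero at the start; "moment": the same for the moment, N m; "finger_gap": finger opening in mm.
Only numpy, scipy, OpenCV 4.12 (cv2) and the standard library are available. Lean on these libraries where they do the work, as an engineer would, in place of code of your own. Each camera call takes 0.05 s, during which the arm holds its last target. There are 200 camera calls.

## Working session

There is one attempt and no reset: what is moved stays moved. The work goes in short steps, Python scripts to look and compute and a shell command to move; the robot and the scene stay as the last step left them, time stands still between calls to the robot, and variables do not carry over. Pictures are saved under pics/ and viewed, about 12 in all and at most 16, crops included, and the job is handed in when it is done.

```bash
ls; mkdir -p pics; cat > h.py <<'E'
import numpy as np, cv2
from cell import manip
from scipy.spatial.transform import Rotation as R
def rot(a):
    a=np.array(a,float)
    return a if a.shape==(3,3) else R.from_euler('xyz',a).as_matrix()
def snap(n,f):
    c=manip.camera(n); cv2.imwrite(f,c["image"][:,:,::-1]); np.save(f[:-3]+'npy',{k:v for k,v in c.items()},allow_pickle=True); return c
def load(f): return np.load(f,allow_pickle=True).item()
def ray(c,u,v,z):
    d=rot(c["attitude"])@np.array([(u-c["cx"])/c["fx"],-(v-c["cy"])/c["fy"],-1.]); e=np.array(c["eye"],float)
    return e+d*(z-e[2])/d[2]
def proj(c,p):
    q=rot(c["attitude"]).T@(np.array(p,float)-np.array(c["eye"])); return c["cx"]+c["fx"]*q[0]/-q[2], c["cy"]-c["fy"]*q[1]/-q[2]
E
python3 - <<'E'
from h import *
for n in("scene","side","wrist"):
    c=snap(n,f"pics/{n}0.png"); print(n,{k:v for k,v in c.items() if k!="image"})
print(manip.read_state(),manip.tcp_to_grasp)
a=[cv2.imread(f"pics/{n}0.png") for n in("scene","side")]
E
```

```text
pics
scene {'fx': 392.25781374703723, 'fy': 392.25781374703723, 'cx': 277.7507052850961, 'cy': 214.59712725228647, 'eye': array([1077.59173007,  272.65483482,  606.31507407]), 'attitude': array([0.92405154, 0.00646757, 1.94281894])}
side {'fx': 477.41733372833244, 'fy': 477.41733372833244, 'cx': 277.9360479579417, 'cy': 211.42321396558415, 'eye': array([113.7780308 , 998.80655973, 667.73234313]), 'attitude': array([ 1.05326826, -0.01771054, -2.80462274])}
wrist {'fx': 351.59866009277476, 'fy': 351.59866009277476, 'cx': 277.5990844953694, 'cy': 212.05394507279598, 'eye': array([ 216.46646093, -510.6651587 ,  385.112912  ]), 'attitude': array([-2.44099926e-01,  8.46342667e-04, -1.29741836e+00])}
{'clock': 0.15, 'joints': array([-1.36261050e+00,  3.00322909e-01,  1.52140371e+00, -1.58527292e-05,
        1.32071254e+00, -6.66074287e-02]), 'qd': array([-0.0010572 , -0.00188956, -0.00244079, -0.00102678,  0.00028088,
       -0.00028581]), 'effort': array([-3.81197278e-04, -5.31961691e+01, -3.52821743e+01,  7.08069443e-02,
        2.36198487e-02, -6.30454315e-05]), 'eef_pos': array([ 149.19128138, -529.18159907,  205.0426606 ]), 'eef_rot': array([3.09312407, 1.56994969, 1.79712492]), 'wrist_force': array([0.77089678, 0.31651532, 0.1889736 ]), 'moment': array([ 0.02806788, -0.07763697, -0.00064367]), 'finger_gap': 94.17277490045056} 18.8
```

View pics/scene0.png

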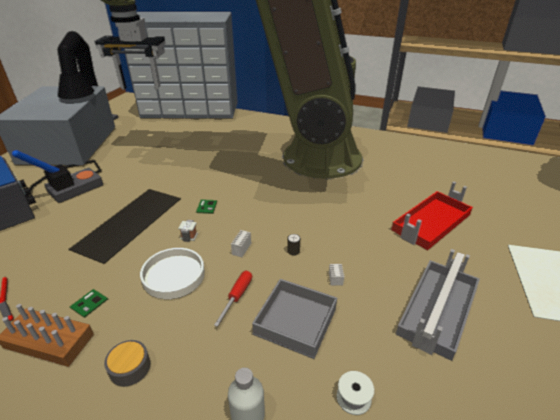

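View pics/side0.png

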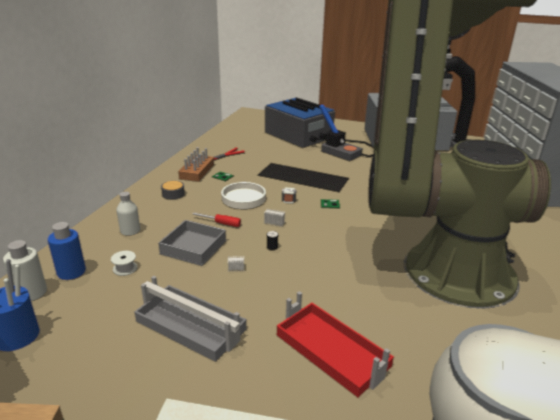

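The scene view shows these candidates:
- **Grey tray with bar:** (440,305). The red tray at (432,217) is a decoy.
- **Containers:** mat (128,224), dish (173,272) and bin (296,317). The orange tin at (127,362) and the spool at (356,390) are not part of the job.
- **Parts:** transformer (188,229), larger sink (241,242), capacitor (294,244) and smaller sink (336,273).

I'll check these choices in one close crop.

```bash
python3 - <<'E'
from h import *
s=cv2.imread("pics/scene0.png")
def crop(x,y,w,h,k):
    o=cv2.resize(s[y:y+h,x:x+w],None,fx=k,fy=k,interpolation=cv2.INTER_CUBIC)
    for i in range(0,w,10): cv2.line(o,(i*k,0),(i*k,6 if (x+i)%50 else 16),(0,0,255),1)
    for i in range(0,h,10): cv2.line(o,(0,i*k),(6 if (y+i)%50 else 16,i*k),(0,0,255),1)
    return o
A=crop(390,240,100,120,5); B=crop(170,210,190,80,4)[:, :760]
cv2.imwrite("pics/a.png",np.vstack([np.hstack([crop(170,210,100,60,4),crop(270,210,100,90,4)[:240]]),np.hstack([crop(390,240,100,90,4),crop(270,250,100,90,4)])]))
E
```

```text
(no output)
```

View pics/a.png

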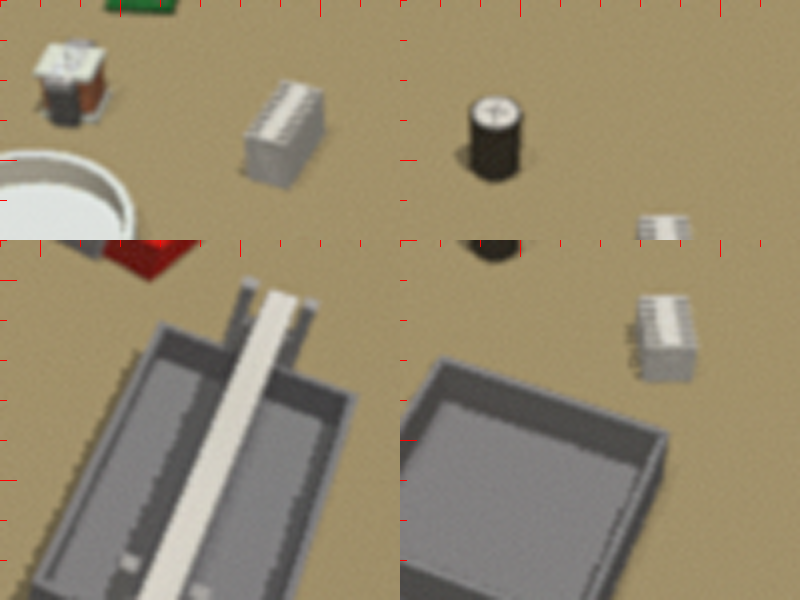

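```bash
python3 - <<'E'
from h import *
c=load("pics/scene0.npy"); d=load("pics/side0.npy")
def P(n,z,*px):
    q=np.array([ray(c,*p,z)[:2] for p in px]); print(n,q.round(0).tolist(),'mean',q.mean(0).round(),[round(float(np.linalg.norm(q[i]-q[i-1]))) for i in range(len(q))]); return q
P('large',34,(241.2,230.5),(250.5,233),(241.7,247.5),(231.7,244.5))
P('small',26,(330,263.7),(342,263.7),(343,276.2),(330.5,276.2))
P('trafo',34,(179.5,228),(193,230),(196.2,221.5),(185,220.5))
P('cap',40,(294,238))
P('tray',26,(430.5,261.2),(478.2,280),(399.2,325))
P('bin',34,(280.5,282),(336.2,298.7))
def comp(img,mask,x0,y0,x1,y1):
    m=np.zeros(mask.shape,np.uint8); m[y0:y1,x0:x1]=mask[y0:y1,x0:x1]; k=max(cv2.findContours(m,0,2)[0],key=cv2.contourArea); return k[:,0].astype(float)
for n,cc,box in(('scene',c,(60,180,190,265)),('side',d,(250,160,355,195))):
    im=cc["image"].astype(int)
    k=comp(im,(im.max(2)<45).astype(np.uint8),*box)
    q=np.array([ray(cc,*p,4)[:2] for p in k],np.float32); print('mat',n,cv2.minAreaRect(q))
for n,cc,box in(('scene',c,(135,240,210,300)),('side',d,(215,180,272,210))):
    im=cc["image"].astype(int)
    k=comp(im,((im.min(2)>150)).astype(np.uint8),*box)
    q=np.array([ray(cc,*p,26)[:2] for p in k],np.float32); print('dish',n,cv2.minEnclosingCircle(q), len(k))
# bar by white mask above z=59
im=c["image"].astype(int); k=comp(im,((im.min(2)>165)).astype(np.uint8),415,250,470,350)
q=np.array([ray(c,*p,59)[:2] for p in k],np.float32); print('bar',cv2.minAreaRect(q))
E
```

```text
large [[459.0, -63.0], [460.0, -39.0], [512.0, -37.0], [511.0, -61.0]] mean [485. -50.] [51, 24, 52, 25]
small [[484.0, 155.0], [475.0, 178.0], [509.0, 189.0], [518.0, 165.0]] mean [496. 172.] [36, 25, 36, 25]
trafo [[502.0, -201.0], [497.0, -168.0], [467.0, -177.0], [473.0, -204.0]] mean [ 485. -187.] [29, 34, 32, 28]
cap [[448.0, 62.0]] mean [448.  62.] [0]
tray [[400.0, 351.0], [423.0, 444.0], [590.0, 311.0]] mean [471. 369.] [194, 96, 214]
bin [[576.0, 79.0], [579.0, 192.0]] mean [577. 136.] [113, 113]
mat scene ((411.98486328125, -641.781005859375), (53.3597297668457, 34.31169128417969), 45.25575256347656)
mat side ((488.6954650878906, -351.7535095214844), (92.41580200195312, 264.705322265625), 85.5501937866211)
dish scene ((614.117919921875, -149.30511474609375), 66.25853729248047) 85
dish side ((609.7220458984375, -142.5914306640625), 66.65252685546875) 83
bar ((504.3439025878906, 378.1243591308594), (12.963898658752441, 228.552490234375), 78.10748291015625)
```

```bash
cat >> h.py <<'E'
def go(x,y,zg,jaw=None,verbose=True):
    """rows values from now: grasp point to x,y,zg (mm), jaw axis at angle jaw (deg, world, mod 180)"""
    s=manip.read_state(); M=rot(s["eef_rot"]); t=np.array([x,y,zg])-(np.array(s["eef_pos"])-manip.tcp_to_grasp*M[:,0])
    l=M.T@t/40; phi=np.degrees(np.arctan2(M[1,2],M[0,2])); out=f"tx {l[0]:.2f} ty {l[1]:.2f} tz {l[2]:.2f}"
    if jaw is not None:
        q1=np.degrees(np.arctan2(y,x)-s["joints"][0])
        for k in(-360,-180,0,180,360):
            d=jaw+k-phi
            if abs(d)<200: out+=f" | turn {-d/6:.2f} (q6 -> {s['joints'][5]+np.radians(q1-d):.2f})"
    if verbose: print(out)
def st():
    s=manip.read_state(); M=rot(s["eef_rot"]); g=np.array(s["eef_pos"])-manip.tcp_to_grasp*M[:,0]
    print('t',round(s["clock"],2),'grasp',g.round(1),'jaw',round(float(np.degrees(np.arctan2(M[1,2],M[0,2]))),1),'down',M[:,0].round(3),'gap',round(s["finger_gap"],1),'F',np.round(s["wrist_force"],1),'q',np.round(s["joints"],2))
E
python3 - <<'E'
from h import *
st(); go(500,-50,200); go(504,378,170,78); M=rot(manip.read_state()["eef_rot"]); print(M.round(2))
c=load("pics/scene0.npy"); im=c["image"].astype(int)
m=np.zeros((420,560),np.uint8); m[185:262,65:188]=(im.max(2)<60)[185:262,65:188]
k=max(cv2.findContours(m,0,1)[0],key=cv2.contourArea)[:,0]; q=np.array([ray(c,*map(float,p),4)[:2] for p in k],np.float32); print(cv2.minAreaRect(q))
d=load("pics/side0.npy"); im=d["image"].astype(int)
m=np.zeros((420,560),np.uint8); m[275:335,135:250]=(im.min(2)>165)[275:335,135:250]
k=max(cv2.findContours(m,0,1)[0],key=cv2.contourArea)[:,0]; q=np.array([ray(d,*map(float,p),59)[:2] for p in k],np.float32); print('bar side',cv2.minAreaRect(q))
E
```

```text
t 0.15 grasp [ 149.2 -529.2  223.8] jaw -74.3 down [-0.     0.001 -1.   ] gap 94.2 F [0.8 0.3 0.2] q [-1.36  0.3   1.52 -0.    1.32 -0.07]
tx 0.60 ty 11.69 tz -9.15
tx 1.36 ty 14.69 tz -19.42 | turn 4.62 (q6 -> 2.42) | turn -25.38 (q6 -> -0.72)
[[-0.    0.96  0.27]
 [ 0.    0.27 -0.96]
 [-1.    0.   -0.  ]]
((495.3283386230469, -357.795654296875), (107.03352355957031, 274.78558349609375), 85.85469055175781)
bar side ((501.92584228515625, 381.6471252441406), (12.829556465148926, 225.18658447265625), 78.0716781616211)
```

```bash
python3 -m jog '[{"grip":0.5,"tx":0,"ty":5,"tz":-3,"turn":-5},{"grip":0.5,"tx":0.3,"ty":11.7,"tz":-9,"turn":-12},{"grip":0.5,"tx":0.3,"ty":11.7,"tz":-9,"turn":-12},{"grip":0.5,"tx":0.3,"ty":11.7,"tz":-9,"turn":-12},{"grip":0.5,"tx":0.3,"ty":11.7,"tz":-9,"turn":-12},{"grip":0.5,"tx":0.3,"ty":11.7,"tz":-9,"turn":-12},{"grip":0.5,"tx":0.3,"ty":11.7,"tz":-9,"turn":-12},{"grip":0.5,"tx":0.3,"ty":11.7,"tz":-9,"turn":-12},{"grip":0.5,"tx":0.3,"ty":11.7,"tz":-9,"turn":-12},{"grip":0.5,"tx":0.3,"ty":11.7,"tz":-9,"turn":-12},{"grip":0.5,"tx":0.3,"ty":11.7,"tz":-9,"turn":-12},{"grip":0.5,"tx":0.3,"ty":11.7,"tz":-9,"turn":-12}]' 25; python3 -c "
from h import *
st(); go(503,380,170,78)"
```

```text
clock: 1.15
eef_pos: [449.1, -127.2, 195.5]
eef_rot: [-0.423, 1.571, -0.461]
wrist_force: [0.5, -0.9, 0.6]
finger_gap: 46.6
t 1.15 grasp [ 449.1 -127.2  214.3] jaw -2.2 down [ 0. -0. -1.] gap 46.6 F [ 0.5 -0.9  0.6] q [-0.35  0.12  1.76 -0.    1.26 -0.32]
tx 1.11 ty 12.72 tz 0.86 | turn 16.64 (q6 -> 2.43) | turn -13.36 (q6 -> -0.71)
```

```bash
python3 -m jog '[{"tx":0.3,"ty":6,"tz":0.4,"turn":-7},{"tx":1.1,"ty":12.7,"tz":0.86,"turn":-13.36},{"tx":1.1,"ty":12.7,"tz":0.86,"turn":-13.36},{"tx":1.1,"ty":12.7,"tz":0.86,"turn":-13.36},{"tx":1.1,"ty":12.7,"tz":0.86,"turn":-13.36},{"tx":1.1,"ty":12.7,"tz":0.86,"turn":-13.36},{"tx":1.1,"ty":12.7,"tz":0.86,"turn":-13.36},{"tx":1.1,"ty":12.7,"tz":0.86,"turn":-13.36},{"tx":1.1,"ty":12.7,"tz":0.86,"turn":-13.36},{"tx":1.1,"ty":12.7,"tz":0.86,"turn":-13.36},{"tx":1.1,"ty":12.7,"tz":0.86,"turn":-13.36},{"tx":1.1,"ty":12.7,"tz":0.86,"turn":-13.36}]' >/dev/null; python3 -m jog '[{"tx":0.0},{"tx":0},{"tx":0}]'; python3 -c "
from h import *
st(); go(503,380,170,78); c=snap('wrist','pics/w1.png'); print(c['eye'],c['attitude'])"
```

```text
t 1.15 grasp [ 449.1 -127.2  214.3] jaw -2.2 down [ 0. -0. -1.] gap 46.6 F [ 0.5 -0.9  0.6] q [-0.35  0.12  1.76 -0.    1.26 -0.32]
tx 1.11 ty 12.72 tz 0.86 | turn 16.64 (q6 -> 2.43) | turn -13.36 (q6 -> -0.71)
[451.47121495 -57.44004528 375.61153096] [-0.24505509 -0.00110922 -0.03944222]$[0]: bad value
$[0]: bad value
```

View pics/w1.png

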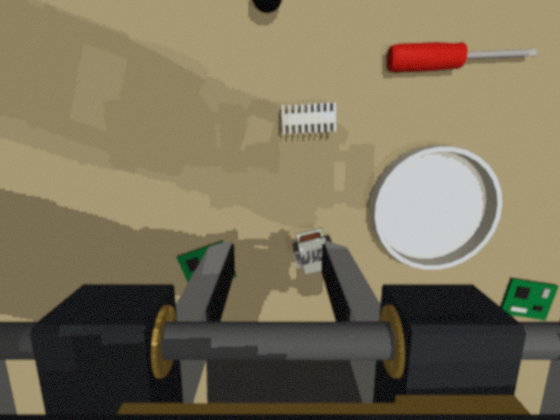

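The rows were refused because each one needs a "grip" value. The wrist picture is still useful: it shows the large sink at (308,118), the transformer at (311,250) and the dish at (436,207). I'll repeat the move with grip included.

```bash
python3 -m jog '[{"grip":0.5,"tx":0.3,"ty":6,"tz":0.4,"turn":-7},{"grip":0.5,"tx":1.1,"ty":12.7,"tz":0.86,"turn":-13.36},{"grip":0.5,"tx":1.1,"ty":12.7,"tz":0.86,"turn":-13.36},{"grip":0.5,"tx":1.1,"ty":12.7,"tz":0.86,"turn":-13.36},{"grip":0.5,"tx":1.1,"ty":12.7,"tz":0.86,"turn":-13.36},{"grip":0.5,"tx":1.1,"ty":12.7,"tz":0.86,"turn":-13.36},{"grip":0.5,"tx":1.1,"ty":12.7,"tz":0.86,"turn":-13.36},{"grip":0.5,"tx":1.1,"ty":12.7,"tz":0.86,"turn":-13.36},{"grip":0.5,"tx":1.1,"ty":12.7,"tz":0.86,"turn":-13.36},{"grip":0.5,"tx":1.1,"ty":12.7,"tz":0.86,"turn":-13.36},{"grip":0.5,"tx":1.1,"ty":12.7,"tz":0.86,"turn":-13.36},{"grip":0.5,"tx":1.1,"ty":12.7,"tz":0.86,"turn":-13.36}]' >/dev/null;  python3 -c "
from h import *
st(); go(503,380,170,78)"
```

```text
t 2.2 grasp [501.2 368.1 170.7] jaw 78.4 down [-0. -0. -1.] gap 46.8 F [ 0.3 -0.3  0.1] q [ 0.57  0.5   1.36 -0.    1.27 -0.79]
tx 0.02 ty 0.02 tz 0.30 | turn 30.06 (q6 -> 2.43) | turn 0.06 (q6 -> -0.71) | turn -29.94 (q6 -> -3.86)
```

```bash
python3 -m jog '[{"grip":0.5,"tx":0},{"grip":0.5,"tx":0},{"grip":0.5,"tx":0}]'>/dev/null;  python3 -c "
from h import *
st(); go(503,380,170,78); snap('wrist','pics/w2.png')"
```

```text
t 2.2 grasp [501.2 368.1 170.7] jaw 78.4 down [-0. -0. -1.] gap 46.8 F [ 0.3 -0.3  0.1] q [ 0.57  0.5   1.36 -0.    1.27 -0.79]
tx 0.02 ty 0.02 tz 0.30 | turn 30.06 (q6 -> 2.43) | turn 0.06 (q6 -> -0.71) | turn -29.94 (q6 -> -3.86)$[0]: bad value
```

View pics/w2.png

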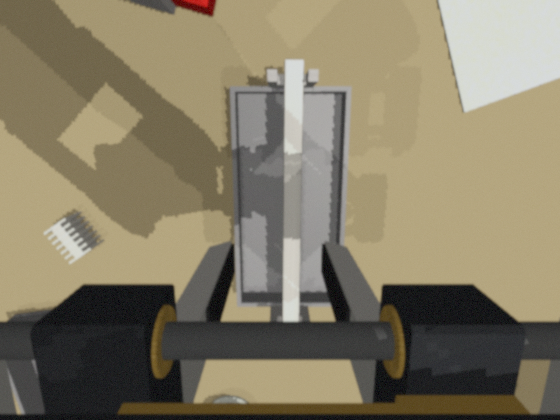

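The wrist view shows the bar running down column ~293, with its far end at row 60 and its near end around row 320. The brackets are at rows 75 and 310. I'll measure its centreline at z=59.

```bash
python3 - <<'E'
from h import *
c=load('pics/w2.npy'); im=c["image"].astype(int)
L=[]
for v in range(62,320,20):
    r=np.where((im[v,270:315].min(1)>185))[0]+270
    if len(r): L.append((v,r.min(),r.max(),*ray(c,(r.min()+r.max())/2,v,59)[:2].round(1)))
for l in L: print(*l)
q=np.array([l[3:] for l in L],np.float32); print(cv2.fitLine(q,cv2.DIST_HUBER,0,.01,.01).T)
print('far end',ray(c,293.5,60,59), 'near', ray(c,292,320,59))
t=[ray(c,u,v,26)[:2].round(1) for u,v in((230,87),(351,87),(342,304),(235,304))]; print(t,np.mean(t,0))
st()
E
```

```text
62 286 303 392.3 402.7
82 285 302 405.5 399.4
102 285 302 419.3 396.7
122 286 301 433.4 393.9
142 285 300 447.7 390.3
242 285 298 526.4 374.0
262 284 298 543.5 370.2
282 284 297 561.1 366.3
302 284 298 579.4 363.1
[[ 9.7821867e-01 -2.0757696e-01  4.7873334e+02  3.8406668e+02]]
far end [390.80354521 402.25890618  59.        ] near [596.4538467  360.61314231  59.        ]
[array([395.5, 349.5]), array([415.7, 447.1]), array([609.2, 408.4]), array([588.3, 307.7])] [502.175 378.175]
t 2.25 grasp [500.5 373.7 169.2] jaw 78.4 down [-0.002  0.    -1.   ] gap 46.9 F [ 0.2  5.8 -1.1] q [ 0.58  0.51  1.36  0.    1.28 -0.79]
```

```bash
python3 -c "
from h import *
go(503,379,52,78)"; python3 -m jog '[{"grip":0.5,"tx":0,"ty":0,"tz":0,"turn":0},{"grip":0.5,"tx":0,"ty":0,"tz":0,"turn":0},{"grip":0.5,"tx":0,"ty":0,"tz":0,"turn":0}]' >/dev/null; python3 -c "
from h import *
st(); go(503,379,52,78)"
```

```text
tx 2.93 ty -0.04 tz 0.14 | turn 30.06 (q6 -> 2.43) | turn 0.06 (q6 -> -0.72) | turn -29.94 (q6 -> -3.86)
t 2.5 grasp [501.6 365.1 171.3] jaw 77.8 down [-0. -0. -1.] gap 47.0 F [-0.4  0.9 -0.4] q [ 0.57  0.5   1.37 -0.    1.27 -0.79]
tx 2.98 ty 0.04 tz 0.35 | turn 29.97 (q6 -> 2.43) | turn -0.03 (q6 -> -0.72) | turn -30.03 (q6 -> -3.86)
```

```bash
cat >> h.py <<'E'
def barline(c,z=59,rng=range(30,320,20)):
    im=c["image"].astype(int); q=[]
    for v in rng:
        r=np.where((im[v,255:325].min(1)>185))[0]+255
        if 10<len(r)<30: q.append(ray(c,(r.min()+r.max())/2,v,z)[:2])
    q=np.array(q,np.float32); l=cv2.fitLine(q,cv2.DIST_HUBER,0,.01,.01).T[0]; print(len(q),l, 'at x=503 y=',l[3]+(503-l[2])*l[1]/l[0],'first',q[0]); return l
E
python3 - <<'E'
from h import *
c=snap('wrist','pics/w3.png'); barline(c); im=c["image"].astype(int)
r=[v for v in range(20,120) if (im[v,285:302].min(1)>185).sum()>8][0]; print('far end row',r,ray(c,293,r,59)); st()
E
```

```text
9 [ 9.7870719e-01 -2.0526144e-01  4.8623538e+02  3.8243100e+02] at x=503 y= 378.915 first [398.43124 400.32803]
far end row 58 [390.09074056 400.18558185  59.        ]
t 2.55 grasp [501.8 364.9 171.6] jaw 77.8 down [ 0.  0. -1.] gap 46.7 F [-0.  -0.3  0.7] q [ 0.57  0.5   1.37 -0.    1.27 -0.79]
```

```bash
python3 -m jog '[{"grip":0.5,"tx":0.5,"ty":0.04,"tz":0.36,"turn":0},{"grip":0.5,"tx":1.0,"ty":0.04,"tz":0.36,"turn":0},{"grip":0.5,"tx":1.5,"ty":0.04,"tz":0.36,"turn":0},{"grip":0.5,"tx":2,"ty":0.04,"tz":0.36,"turn":0},{"grip":0.5,"tx":2.5,"ty":0.04,"tz":0.36,"turn":0},{"grip":0.5,"tx":3.0,"ty":0.04,"tz":0.36,"turn":0},{"grip":0.5,"tx":3.0,"ty":0.04,"tz":0.36,"turn":0},{"grip":0.5,"tx":3.0,"ty":0.04,"tz":0.36,"turn":0},{"grip":0.5,"tx":3.0,"ty":0.04,"tz":0.36,"turn":0}]' >/dev/null; python3 -c "
from h import *
st(); go(503,379,52,78); c=snap('wrist','pics/w4.png'); barline(c,59,range(40,240,10))"
```

```text
t 3.3 grasp [503.8 380.3  52.9] jaw 77.9 down [ 0.002  0.001 -1.   ] gap 47.0 F [0.4 0.8 0.4] q [ 0.59  0.65  1.42  0.    1.06 -0.77]
tx 0.02 ty 0.01 tz -0.04 | turn 29.98 (q6 -> 2.43) | turn -0.02 (q6 -> -0.72) | turn -30.02 (q6 -> -3.86)
3 [ 9.7692305e-01 -2.1359153e-01  4.5842682e+02  3.8843002e+02] at x=503 y= 378.68466 first [454.0532 389.3862]
```

View pics/w4.png

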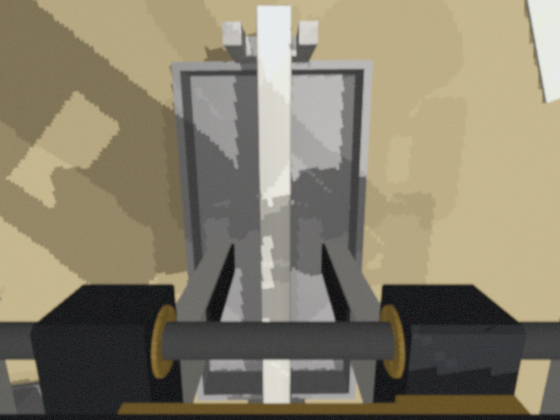

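The bar (column ~275) sits between the fingers (235 to 320), so I'll close on it.

```bash
python3 -m jog '[{"grip":0.1,"tx":0,"ty":0,"tz":0,"turn":0},{"grip":0.1,"tx":0,"ty":0,"tz":0,"turn":0},{"grip":0.1,"tx":0,"ty":0,"tz":0,"turn":0},{"grip":0.1,"tx":0,"ty":0,"tz":0,"turn":0},{"grip":0.1,"tx":0,"ty":0,"tz":0,"turn":0},{"grip":0,"tx":0,"ty":0,"tz":0,"turn":0},{"grip":0,"tx":0,"ty":0,"tz":0,"turn":0},{"grip":0,"tx":0,"ty":0,"tz":0,"turn":0},{"grip":0,"tx":0,"ty":0,"tz":0,"turn":0}]' 35; python3 -c "
from h import *
st()"
```

```text
clock: 4.1
eef_pos: [503.0, 380.5, 32.5]
eef_rot: [-1.448, 1.571, -0.088]
wrist_force: [-1.1, -0.1, 1.2]
finger_gap: 13.9
t 4.1 grasp [503.  380.5  51.3] jaw 77.9 down [ 0. -0. -1.] gap 13.9 F [-1.1 -0.1  1.2] q [ 0.59  0.66  1.42 -0.    1.06 -0.77]
```

```bash
python3 -m jog '[{"grip":0,"tx":-0.15,"ty":0,"tz":0,"turn":0},{"grip":0,"tx":-0.4,"ty":0,"tz":0,"turn":0},{"grip":0,"tx":-0.7,"ty":0,"tz":0,"turn":0},{"grip":0,"tx":-1.0,"ty":0,"tz":0,"turn":0},{"grip":0,"tx":-1.3,"ty":0,"tz":0,"turn":0},{"grip":0,"tx":-1.6,"ty":0,"tz":0,"turn":0},{"grip":0,"tx":-1.9,"ty":0,"tz":0,"turn":0},{"grip":0,"tx":-2.2,"ty":0,"tz":0,"turn":0},{"grip":0,"tx":-2.4,"ty":0,"tz":0,"turn":0},{"grip":0,"tx":-2.4,"ty":0,"tz":0,"turn":0},{"grip":0,"tx":-2.4,"ty":0,"tz":0,"turn":0},{"grip":0,"tx":-2.4,"ty":0,"tz":0,"turn":0}]'; python3 -c "
from h import *
st(); snap('scene','pics/s1.png'); go(520,-20,150,80); go(493,-355,150,85.7)"
```

```text
clock: 5.1
eef_pos: [502.7, 380.3, 127.7]
eef_rot: [2.33, 1.57, -2.593]
wrist_force: [-0.3, 0.5, -1.8]
finger_gap: 13.7
t 5.1 grasp [502.7 380.3 146.5] jaw 77.9 down [-0.001 -0.001 -1.   ] gap 13.7 F [-0.3  0.5 -1.8] q [ 0.59  0.55  1.36  0.    1.24 -0.77]
tx -0.08 ty -2.52 tz -9.69 | turn 29.65 (q6 -> 1.71) | turn -0.35 (q6 -> -1.43) | turn -30.35 (q6 -> -4.58)
tx -0.08 ty -3.61 tz -18.03 | turn 28.70 (q6 -> 1.02) | turn -1.30 (q6 -> -2.12) | turn -31.30 (q6 -> -5.26)
```

View pics/s1.png

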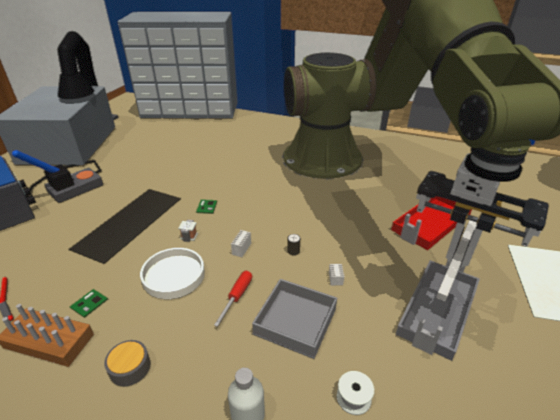

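The bar is held and level above the tray, around (455,265), clear of the brackets. Next I'll carry it to the mat.

```bash
python3 -m jog '[{"grip":0,"tx":-0.1,"ty":-0.12,"tz":-0.6,"turn":0},{"grip":0,"tx":-0.1,"ty":-0.27,"tz":-1.3,"turn":0},{"grip":0,"tx":-0.1,"ty":-0.45,"tz":-2.1,"turn":0},{"grip":0,"tx":-0.1,"ty":-0.6,"tz":-2.9,"turn":-0.1},{"grip":0,"tx":-0.1,"ty":-0.77,"tz":-3.7,"turn":-0.2},{"grip":0,"tx":-0.1,"ty":-0.93,"tz":-4.5,"turn":-0.3},{"grip":0,"tx":-0.1,"ty":-1.08,"tz":-5.3,"turn":-0.4},{"grip":0,"tx":-0.1,"ty":-1.25,"tz":-6.1,"turn":-0.5},{"grip":0,"tx":-0.1,"ty":-1.4,"tz":-6.9,"turn":-0.6},{"grip":0,"tx":-0.1,"ty":-1.57,"tz":-7.6,"turn":-0.7},{"grip":0,"tx":-0.1,"ty":-1.7,"tz":-8.2,"turn":-0.7},{"grip":0,"tx":-0.1,"ty":-1.8,"tz":-8.6,"turn":-0.7}]' >/dev/null; python3 -c "
from h import *
st(); go(493,-355,150,85.7)"
```

```text
t 6.15 grasp [500.9  26.9 150.8] jaw 82.0 down [-0.001 -0.    -1.   ] gap 13.8 F [ 1.   1.  -1.4] q [-0.02  0.27  1.74 -0.    1.13 -1.45]
tx 0.02 ty -1.13 tz -9.48 | turn 29.39 (q6 -> 1.02) | turn -0.61 (q6 -> -2.12) | turn -30.61 (q6 -> -5.26)
```

```bash
python3 -m jog '[{"grip":0,"tx":0,"ty":-0.1,"tz":-0.8,"turn":0},{"grip":0,"tx":0,"ty":-0.2,"tz":-1.6,"turn":0},{"grip":0,"tx":0,"ty":-0.3,"tz":-2.4,"turn":0},{"grip":0,"tx":0,"ty":-0.4,"tz":-3.3,"turn":-0.1},{"grip":0,"tx":0,"ty":-0.5,"tz":-4.2,"turn":-0.2},{"grip":0,"tx":0,"ty":-0.6,"tz":-5.1,"turn":-0.3},{"grip":0,"tx":0,"ty":-0.7,"tz":-6,"turn":-0.4},{"grip":0,"tx":0,"ty":-0.85,"tz":-6.8,"turn":-0.5},{"grip":0,"tx":0,"ty":-1.0,"tz":-7.6,"turn":-0.6},{"grip":0,"tx":0,"ty":-1.1,"tz":-8.3,"turn":-0.6},{"grip":0,"tx":0,"ty":-1.1,"tz":-8.8,"turn":-0.6},{"grip":0,"tx":0,"ty":-1.1,"tz":-9.1,"turn":-0.6}]' >/dev/null; python3 -m jog '[{"grip":0,"tx":0,"ty":0,"tz":0,"turn":0},{"grip":0,"tx":0,"ty":0,"tz":0,"turn":0},{"grip":0,"tx":0,"ty":0,"tz":0,"turn":0}]' >/dev/null; python3 -c "
from h import *
st(); go(493,-355,13,85.7); c=snap('wrist','pics/w5.png'); im=c['image'].astype(int)
m=((im.max(2)<45)*255).astype('uint8'); m[250:]=0
k=max(cv2.findContours(m,0,1)[0],key=cv2.contourArea)[:,0]; q=np.array([ray(c,*map(float,p),4)[:2] for p in k],np.float32); print(cv2.minAreaRect(q))"
```

```text
t 7.4 grasp [ 495.1 -336.4  151.1] jaw 85.8 down [-0.  0. -1.] gap 13.5 F [ 0.6  0.4 -1. ] q [-0.66  0.47  1.46  0.    1.21 -2.15]
tx 3.45 ty 0.02 tz -0.47 | turn 30.01 (q6 -> 1.02) | turn 0.01 (q6 -> -2.12) | turn -29.99 (q6 -> -5.26)
((443.10723876953125, -379.0751647949219), (60.767887115478516, 181.9654541015625), 85.71238708496094)
```

View pics/w5.png

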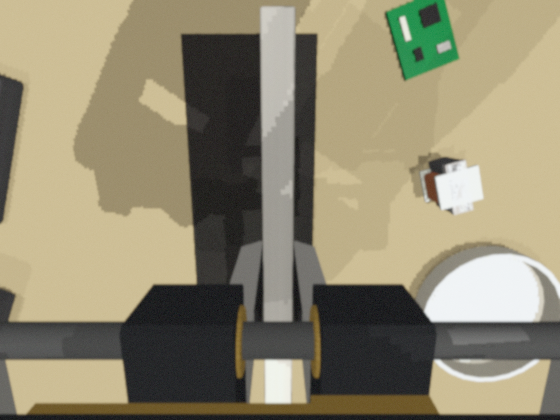

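```bash
python3 - <<'E'
from h import *
c=load('pics/w5.npy'); a=ray(c,182,35,4); b=ray(c,317,35,4); l=ray(c,197,280,4); print(a,b,l)
d=(l-a)/np.linalg.norm(l-a); print('angle',np.degrees(np.arctan2(d[1],d[0])),'centre',(a+b)/2+140*d, 'w',np.linalg.norm(a-b)); p=(a+b)/2+140*d
go(p[0],p[1],13,85.7); print('bar far end',ray(c,278,6,151))
E
```

```text
[ 350.09181415 -402.7365437     4.        ] [ 358.26123982 -294.64761223    4.        ] [ 562.61875293 -418.6672514     4.        ]
angle -4.286790765292317 centre [ 493.784862   -359.15691405    4.        ] w 108.39721685510519
tx 3.46 ty -0.01 tz -0.57 | turn 30.01 (q6 -> 1.02) | turn 0.01 (q6 -> -2.12) | turn -29.99 (q6 -> -5.27)
bar far end [ 377.86427532 -327.79065096  151.        ]
```

The mat centre is at (494,-359) with an angle of -4.3°, and the bar's far end is where it should be. The finger tips extend 18.8 mm past the grasp point, so I'll lower until the tips are just above the mat and release in a narrow gap.

```bash
python3 -m jog '[{"grip":0,"tx":0.3,"ty":0,"tz":-0.3,"turn":0},{"grip":0,"tx":0.8,"ty":0,"tz":-0.57,"turn":0},{"grip":0,"tx":1.4,"ty":0,"tz":-0.57,"turn":0},{"grip":0,"tx":2,"ty":0,"tz":-0.57,"turn":0},{"grip":0,"tx":2.5,"ty":0,"tz":-0.57,"turn":0},{"grip":0,"tx":2.8,"ty":0,"tz":-0.57,"turn":0},{"grip":0,"tx":3.0,"ty":0,"tz":-0.57,"turn":0},{"grip":0,"tx":3.15,"ty":0,"tz":-0.57,"turn":0},{"grip":0,"tx":3.15,"ty":0,"tz":-0.57,"turn":0},{"grip":0,"tx":3.15,"ty":0,"tz":-0.57,"turn":0},{"grip":0,"tx":3.15,"ty":0,"tz":-0.57,"turn":0},{"grip":0,"tx":3.15,"ty":0,"tz":-0.57,"turn":0}]' >/dev/null; python3 -c "
from h import *
st(); go(494,-358.5,24,85.7)"
```

```text
t 8.45 grasp [ 493.5 -360.6   26.2] jaw 85.7 down [ 0.001 -0.001 -1.   ] gap 13.9 F [-0.2 -0.3 -1.3] q [-0.69  0.65  1.5  -0.    0.99 -2.19]
tx 0.05 ty -0.01 tz 0.05 | turn 30.00 (q6 -> 1.02) | turn 0.00 (q6 -> -2.12) | turn -30.00 (q6 -> -5.27)
```

```bash
python3 -m jog '[{"grip":0,"tx":0.05,"ty":0,"tz":0,"turn":0},{"grip":0,"tx":0.05,"ty":0,"tz":0,"turn":0},{"grip":0,"tx":0.05,"ty":0,"tz":0,"turn":0},{"grip":0.25,"tx":0.05,"ty":0,"tz":0,"turn":0},{"grip":0.25,"tx":0.05,"ty":0,"tz":0,"turn":0},{"grip":0.25,"tx":0.05,"ty":0,"tz":0,"turn":0},{"grip":0.25,"tx":0.05,"ty":0,"tz":0,"turn":0},{"grip":0.25,"tx":0.05,"ty":0,"tz":0,"turn":0},{"grip":0.35,"tx":0.05,"ty":0,"tz":0,"turn":0},{"grip":0.35,"tx":0.05,"ty":0,"tz":0,"turn":0},{"grip":0.35,"tx":0.05,"ty":0,"tz":0,"turn":0},{"grip":0.35,"tx":0.05,"ty":0,"tz":0,"turn":0}]'; python3 -m jog '[{"grip":0.4,"tx":-0.5,"ty":0,"tz":0,"turn":0},{"grip":0.4,"tx":-1,"ty":0,"tz":0,"turn":0},{"grip":0.5,"tx":-1.8,"ty":0,"tz":0,"turn":0},{"grip":0.5,"tx":-2.6,"ty":0,"tz":0,"turn":0},{"grip":0.5,"tx":-3.4,"ty":0,"tz":0,"turn":0},{"grip":0.5,"tx":-3.6,"ty":0,"tz":0,"turn":0},{"grip":0.5,"tx":-3.6,"ty":0,"tz":0,"turn":0},{"grip":0.5,"tx":-3.6,"ty":0,"tz":0,"turn":0},{"grip":0.5,"tx":-3.6,"ty":0,"tz":0,"turn":0}]' >/dev/null; python3 - <<'E'
from h import *
st(); c=snap('wrist','pics/w6.png'); barline(c,18,range(40,240,10))
# transformer refine uses z 34 white top
im=c['image'].astype(int); m=((im.min(2)>170)*255).astype('uint8'); m[:,:340]=0; m[240:]=0
for k in cv2.findContours(m,0,1)[0]:
    if cv2.contourArea(k)>80:
        q=np.array([ray(c,*map(float,p),34)[:2] for p in k[:,0]],np.float32); print(cv2.minAreaRect(q),k[:,0].mean(0))
E
```

```text
clock: 9.45
eef_pos: [493.2, -360.3, 4.4]
eef_rot: [0.974, 1.571, 2.47]
wrist_force: [-0.0, -0.1, 0.3]
finger_gap: 32.8
t 10.2 grasp [ 492.7 -359.9  165.3] jaw 85.7 down [-0.002  0.002 -1.   ] gap 47.1 F [-0.5 -1.  -0.4] q [-0.69  0.48  1.41  0.    1.25 -2.19]
9 [ 9.9715227e-01 -7.5414725e-02  4.2715067e+02 -3.5578784e+02] at x=503 y= -361.52432 first [ 379.34973 -351.92044]
((485.9208068847656, -189.36911010742188), (43.75822067260742, 35.932865142822266), 11.683725357055664) [478.94047619 185.10119048]
((364.6556396484375, -236.2674560546875), (16.820106506347656, 4.398380279541016), 17.024972915649414) [426.62  34.  ]
```

View pics/w6.png

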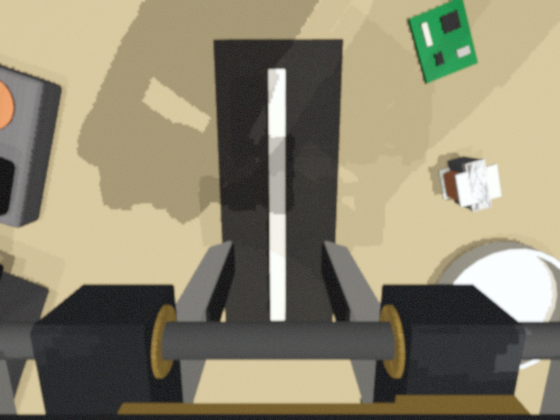

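The bar lies flat and centred on the mat, along column 277. Next is the transformer at about (486,-189). I'll stand off so the wrist camera looks at it.

```bash
python3 -c "
from h import *
go(575,-189,130,101)"; 
```

```text
tx 0.89 ty -1.73 tz 4.41 | turn 27.45 (q6 -> 1.06) | turn -2.55 (q6 -> -2.08) | turn -32.55 (q6 -> -5.22)
```

```bash
python3 -m jog '[{"grip":0.8,"tx":0,"ty":-0.3,"tz":0.8,"turn":-0.5},{"grip":0.8,"tx":0.2,"ty":-0.6,"tz":1.6,"turn":-1},{"grip":0.8,"tx":0.4,"ty":-0.9,"tz":2.4,"turn":-1.5},{"grip":0.8,"tx":0.6,"ty":-1.3,"tz":3.2,"turn":-2},{"grip":0.8,"tx":0.8,"ty":-1.6,"tz":4,"turn":-2.5},{"grip":0.8,"tx":0.9,"ty":-1.73,"tz":4.4,"turn":-2.55},{"grip":0.8,"tx":0.9,"ty":-1.73,"tz":4.4,"turn":-2.55},{"grip":0.8,"tx":0.9,"ty":-1.73,"tz":4.4,"turn":-2.55},{"grip":0.8,"tx":0.9,"ty":-1.73,"tz":4.4,"turn":-2.55},{"grip":0.8,"tx":0.9,"ty":-1.73,"tz":4.4,"turn":-2.55}]' >/dev/null; python3 - <<'E'
from h import *
st(); c=snap('wrist','pics/w7.png')
im=c['image'].astype(int); m=((im.min(2)>170)*255).astype('uint8'); m[270:]=0
for k in cv2.findContours(m,0,1)[0]:
    if cv2.contourArea(k)>300:
        q=np.array([ray(c,*map(float,p),34)[:2] for p in k[:,0]],np.float32); print(cv2.minAreaRect(q),k[:,0].mean(0))
cv2.imwrite('pics/w7c.png',cv2.resize(c['image'][80:300,180:400,::-1],None,fx=2.5,fy=2.5))
E
```

```text
t 11.08 grasp [ 575.  -191.1  131.1] jaw 100.9 down [-0. -0. -1.] gap 75.2 F [1.1 0.3 0.9] q [-0.38  0.51  1.45 -0.    1.18 -2.14]
((578.4005126953125, -156.61572265625), (61.836387634277344, 125.19075775146484), 10.835329055786133) [327.99043977 239.36711281]
((481.18768310546875, -52.17533874511719), (50.6279182434082, 25.649988174438477), 0.6165645718574524) [493.9707113  129.32635983]
((487.5186462402344, -201.5490264892578), (26.736764907836914, 9.884709358215332), 10.928050994873047) [287.98958333  99.95833333]
((480.3020935058594, -184.5496368408203), (34.70124816894531, 20.860227584838867), 11.64185905456543) [314.04301075  88.82258065]
((526.3152465820312, -354.2347106933594), (12.485936164855957, 150.386474609375), 85.81060028076172) [ 65.64317181 104.58370044]
```

View pics/w7c.png

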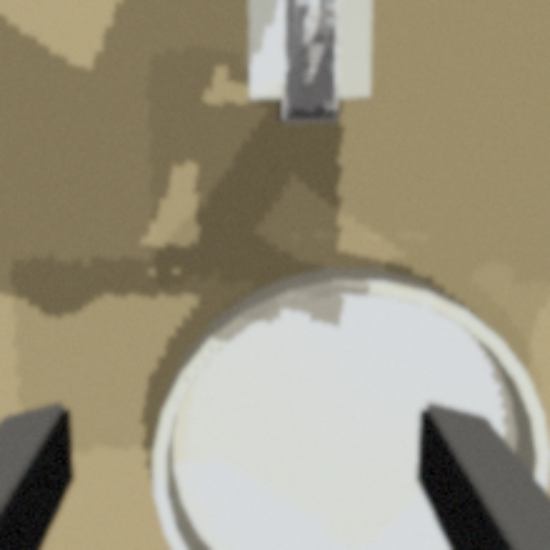

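```bash
python3 - <<'E'
from h import *
c=load('pics/w7.npy')
for u,v in((304,90),(279.2,119),(328.8,119),(282+0,0)): print(ray(c,u,v,34).round(1))
print('dish', ray(c,242,264,26).round(), ray(c,399,264,26).round(), ray(c,(242+399)/2,187,26).round())
p=ray(c,304,119,34); d=np.array([np.cos(np.radians(11)),np.sin(np.radians(11))])
print('line at x=485.5: y', p[1]+(485.5-p[0])*d[1]/d[0])
go(485.5,-189,60,101); go(485.5,-189,22,101)
E
```

```text
[ 479.9 -191.    34. ]
[ 502.3 -204.3   34. ]
[ 495.7 -169.7   34. ]
[ 427.6 -216.8   34. ]
dish [ 620. -212.   26.] [596. -87.  26.] [ 546. -164.   26.]
line at x=485.5: y -189.6164272345804
tx 1.78 ty 2.19 tz 0.48 | turn 29.98 (q6 -> 1.01) | turn -0.02 (q6 -> -2.13) | turn -30.02 (q6 -> -5.28)
tx 2.73 ty 2.19 tz 0.48 | turn 29.98 (q6 -> 1.01) | turn -0.02 (q6 -> -2.13) | turn -30.02 (q6 -> -5.28)
```

```bash
python3 -m jog '[{"grip":0.8,"tx":0.2,"ty":0.8,"tz":0.2,"turn":0},{"grip":0.8,"tx":0.4,"ty":1.5,"tz":0.4,"turn":0},{"grip":0.8,"tx":0.8,"ty":2.2,"tz":0.47,"turn":0},{"grip":0.8,"tx":1.1,"ty":2.2,"tz":0.47,"turn":0},{"grip":0.8,"tx":1.5,"ty":2.2,"tz":0.47,"turn":0},{"grip":0.8,"tx":2.0,"ty":2.2,"tz":0.47,"turn":0},{"grip":0.8,"tx":2.5,"ty":2.2,"tz":0.47,"turn":0},{"grip":0.8,"tx":2.72,"ty":2.2,"tz":0.47,"turn":0},{"grip":0.8,"tx":2.72,"ty":2.2,"tz":0.47,"turn":0},{"grip":0.8,"tx":2.72,"ty":2.2,"tz":0.47,"turn":0}]' >/dev/null;  python3 -m jog '[{"grip":0.5,"tx":0,"ty":0,"tz":0,"turn":0},{"grip":0.3,"tx":0,"ty":0,"tz":0,"turn":0},{"grip":0.2,"tx":0,"ty":0,"tz":0,"turn":0},{"grip":0.1,"tx":0,"ty":0,"tz":0,"turn":0},{"grip":0.1,"tx":0,"ty":0,"tz":0,"turn":0},{"grip":0.1,"tx":0,"ty":0,"tz":0,"turn":0},{"grip":0.1,"tx":0,"ty":0,"tz":0,"turn":0},{"grip":0.1,"tx":0,"ty":0,"tz":0,"turn":0}]' 25 >/dev/null; python3 -c "
from h import *
st()"
```

```text
t 12.63 grasp [ 485.5 -188.4   22.6] jaw 101.0 down [ 0. -0. -1.] gap 33.7 F [-1.   0.4  1.7] q [-0.44  0.5   1.77 -0.    0.87 -2.2 ]
```

The gap reads 33.7 mm, matching the 34 mm transformer. I'll lift it and carry it to the bin at about (636,134).

```bash
python3 -m jog '[{"grip":0.1,"tx":-0.3,"ty":0,"tz":0,"turn":0},{"grip":0.1,"tx":-0.8,"ty":0,"tz":0,"turn":0},{"grip":0.1,"tx":-1.4,"ty":0,"tz":0,"turn":0},{"grip":0.1,"tx":-2,"ty":0,"tz":0,"turn":0},{"grip":0.1,"tx":-2.5,"ty":0,"tz":0,"turn":0},{"grip":0.1,"tx":-2.7,"ty":0,"tz":0,"turn":0},{"grip":0.1,"tx":-2.7,"ty":0,"tz":0,"turn":0},{"grip":0.1,"tx":-2.7,"ty":0,"tz":0,"turn":0}]' ; python3 -c "
from h import *
st(); go(636,134,130,89)"
```

```text
clock: 13.3
eef_pos: [485.2, -188.2, 111.2]
eef_rot: [0.897, 1.571, 2.66]
wrist_force: [0.2, 0.4, -2.0]
finger_gap: 34.2
t 13.3 grasp [ 485.2 -188.2  130. ] jaw 101.0 down [-0.  0. -1.] gap 34.2 F [ 0.2  0.4 -2. ] q [-0.44  0.33  1.71  0.    1.1  -2.2 ]
tx 0.00 ty -5.24 tz 7.19 | turn 32.00 (q6 -> 1.80) | turn 2.00 (q6 -> -1.35) | turn -28.00 (q6 -> -4.49)
```

```bash
python3 -m jog '[{"grip":0.1,"tx":0,"ty":-0.4,"tz":0.5,"turn":0.2},{"grip":0.1,"tx":0,"ty":-0.9,"tz":1.1,"turn":0.4},{"grip":0.1,"tx":0,"ty":-1.5,"tz":1.8,"turn":0.6},{"grip":0.1,"tx":0,"ty":-2,"tz":2.6,"turn":0.8},{"grip":0.1,"tx":0,"ty":-2.5,"tz":3.4,"turn":1},{"grip":0.1,"tx":0,"ty":-3.1,"tz":4.2,"turn":1.2},{"grip":0.1,"tx":0,"ty":-3.7,"tz":5,"turn":1.4},{"grip":0.1,"tx":0,"ty":-4.2,"tz":5.7,"turn":1.6},{"grip":0.1,"tx":0,"ty":-4.7,"tz":6.3,"turn":1.8},{"grip":0.1,"tx":0,"ty":-5.0,"tz":6.8,"turn":2},{"grip":0.1,"tx":0,"ty":-5.24,"tz":7.2,"turn":2},{"grip":0.1,"tx":0,"ty":-5.24,"tz":7.2,"turn":2}]' >/dev/null; python3 -m jog '[{"grip":0.1,"tx":0,"ty":0,"tz":0,"turn":0},{"grip":0.1,"tx":0,"ty":0,"tz":0,"turn":0},{"grip":0.1,"tx":0,"ty":0,"tz":0,"turn":0}]' >/dev/null;python3 -c "
from h import *
st(); snap('wrist','pics/w8.png'); go(636,134,27,89)"
```

```text
t 14.55 grasp [635.8 133.3 129.9] jaw 88.9 down [-0.001 -0.    -1.   ] gap 33.8 F [-0.3  0.1 -1.1] q [ 0.15  0.6   1.31 -0.    1.23 -1.4 ]
tx 2.58 ty -0.00 tz 0.02 | turn 29.99 (q6 -> 1.80) | turn -0.01 (q6 -> -1.35) | turn -30.01 (q6 -> -4.49)
```

View pics/w8.png

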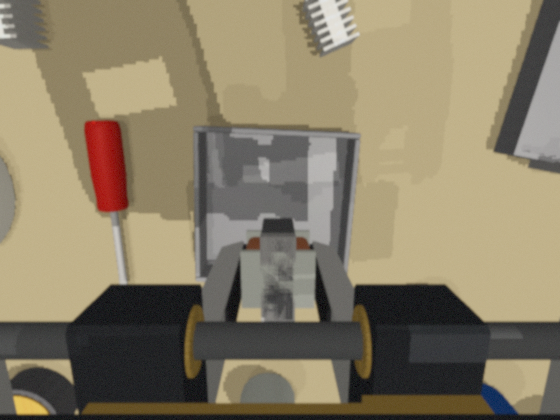

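```bash
python3 - <<'E'
from h import *
c=load('pics/w8.npy'); s=load('pics/scene0.npy'); d=load('pics/side0.npy')
a=ray(c,195,127,34);b=ray(c,359,133,34); u=(b-a)/np.linalg.norm(b-a); n=np.array([u[1],-u[0],0]); m=(a+b)/2; ctr=m+60*n
print(a.round(1),b.round(1),np.linalg.norm(b-a),'ang',np.degrees(np.arctan2(u[1],u[0])),'ctr',ctr,'left wall',ray(c,195,278,34))
B=ray(d,128,231,0); print('bottle base',B)
for z in(60,80,100,120,140): print(z,proj(d,[B[0],B[1],z]),proj(s,[B[0],B[1],z]))
go(ctr[0],ctr[1],27,89)
E
```

```text
[566.4  75.4  34. ] [572.9 192.2  34. ] 116.95288441359997 ang 86.82574492841981 ctr [629.53823544 130.4736981   34.        ] left wall [682.39621002  66.49281409  34.        ]
bottle base [821.70976059 126.13394361   0.        ]
60 (np.float64(124.75882122667528), np.float64(211.01642863250788)) (np.float64(249.8719382324758), np.float64(396.35634342607136))
80 (np.float64(123.64299356005262), np.float64(204.1367643593452)) (np.float64(249.168881381268), np.float64(388.9567482669007))
100 (np.float64(122.50871614901214), np.float64(197.14334771086746)) (np.float64(248.43432695496932), np.float64(381.22564463331895))
120 (np.float64(121.35552759077567), np.float64(190.03333389633937)) (np.float64(247.6661097733155), np.float64(373.1402442438739))
140 (np.float64(120.18295096783095), np.float64(182.80378246853223)) (np.float64(246.86186155281553), np.float64(364.675621178243))
tx 2.58 ty 0.16 tz -0.07 | turn 29.99 (q6 -> 1.79) | turn -0.01 (q6 -> -1.35) | turn -30.01 (q6 -> -4.49)
```

```bash
python3 -m jog '[{"grip":0.1,"tx":0.3,"ty":0.16,"tz":-0.05,"turn":0},{"grip":0.1,"tx":0.8,"ty":0.16,"tz":-0.05,"turn":0},{"grip":0.1,"tx":1.3,"ty":0.16,"tz":-0.05,"turn":0},{"grip":0.1,"tx":1.8,"ty":0.16,"tz":-0.05,"turn":0},{"grip":0.1,"tx":2.2,"ty":0.16,"tz":-0.05,"turn":0},{"grip":0.1,"tx":2.4,"ty":0.16,"tz":-0.05,"turn":0},{"grip":0.1,"tx":2.5,"ty":0.16,"tz":-0.05,"turn":0},{"grip":0.1,"tx":2.56,"ty":0.16,"tz":-0.05,"turn":0},{"grip":0.1,"tx":2.56,"ty":0.16,"tz":-0.05,"turn":0},{"grip":0.1,"tx":2.56,"ty":0.16,"tz":-0.05,"turn":0},{"grip":0.1,"tx":2.56,"ty":0.16,"tz":-0.05,"turn":0}]'; python3 -c "
from h import *
st()"
```

```text
clock: 15.52
eef_pos: [630.2, 132.6, 10.2]
eef_rot: [-1.383, 1.569, 0.171]
wrist_force: [-0.0, -0.8, -0.8]
finger_gap: 33.7
t 15.52 grasp [630.2 132.5  29. ] jaw 89.0 down [ 0.001  0.    -1.   ] gap 33.7 F [-0.  -0.8 -0.8] q [ 0.15  0.71  1.39  0.    1.04 -1.4 ]
```

```bash
python3 -m jog '[{"grip":0.1,"tx":0.05,"ty":0,"tz":0,"turn":0},{"grip":0.1,"tx":0.05,"ty":0,"tz":0,"turn":0},{"grip":0.1,"tx":0.05,"ty":0,"tz":0,"turn":0},{"grip":0.55,"tx":0.05,"ty":0,"tz":0,"turn":0},{"grip":0.55,"tx":0.05,"ty":0,"tz":0,"turn":0},{"grip":0.55,"tx":0.05,"ty":0,"tz":0,"turn":0},{"grip":0.55,"tx":0.05,"ty":0,"tz":0,"turn":0},{"grip":0.55,"tx":0.05,"ty":0,"tz":0,"turn":0}]'; python3 -m jog '[{"grip":0.55,"tx":-0.4,"ty":0,"tz":0,"turn":0},{"grip":0.55,"tx":-1,"ty":0,"tz":0,"turn":0},{"grip":0.55,"tx":-1.7,"ty":0,"tz":0,"turn":0},{"grip":0.7,"tx":-2.4,"ty":0,"tz":0,"turn":0},{"grip":0.7,"tx":-2.7,"ty":0,"tz":0,"turn":0},{"grip":0.7,"tx":-2.7,"ty":0,"tz":0,"turn":0},{"grip":0.7,"tx":-2.7,"ty":0,"tz":0,"turn":0},{"grip":0.7,"tx":-2.7,"ty":0,"tz":0,"turn":0}]' >/dev/null; python3 - <<'E'
from h import *
st(); c=snap('wrist','pics/w9.png')
# small sink white top in this image
im=c['image'].astype(int); m=((im.min(2)>185)*255).astype('uint8'); m[260:]=0
m=cv2.morphologyEx(m,cv2.MORPH_CLOSE,np.ones((9,9),np.uint8))
for k in cv2.findContours(m,0,1)[0]:
    if cv2.contourArea(k)>150:
        for z in(26,): q=np.array([ray(c,*map(float,p),z)[:2] for p in k[:,0]],np.float32); print(cv2.minAreaRect(q),k[:,0].mean(0))
go(570,185,130,107)
E
```

```text
clock: 16.18
eef_pos: [629.7, 132.5, 7.1]
eef_rot: [1.818, 1.571, -2.912]
wrist_force: [0.4, -0.7, 0.6]
finger_gap: 51.8
t 16.85 grasp [629.  132.4 132. ] jaw 89.0 down [-0.003 -0.    -1.   ] gap 66.0 F [ 1.1 -0.1 -0.5] q [ 0.15  0.59  1.33 -0.    1.23 -1.4 ]
((493.78778076171875, 172.7939453125), (37.746543884277344, 24.982887268066406), 20.358089447021484) [332.97969543  26.93908629]
((489.2994384765625, -52.66889572143555), (10.357260704040527, 31.557382583618164), 78.1494140625) [ 3.875      27.55833333]
tx 0.05 ty 1.50 tz 1.29 | turn 27.00 (q6 -> 1.59) | turn -3.00 (q6 -> -1.55) | turn -33.00 (q6 -> -4.70)
```

View pics/w9.png

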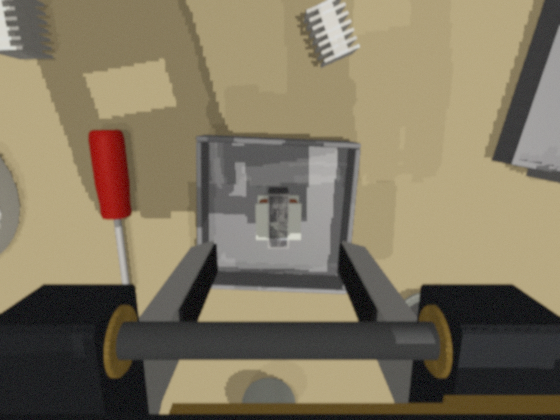

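The transformer stands upright at the bin centre, (278,218). The small sink is at about (494,173) with its x axis at ~19°, and both views agree, so I'll go straight to it.

```bash
python3 -c "
from h import *
go(494.3,172.7,100,109)"
```

```text
tx 0.81 ty 3.38 tz 0.95 | turn 26.67 (q6 -> 1.58) | turn -3.33 (q6 -> -1.57) | turn -33.33 (q6 -> -4.71)
```

```bash
python3 -m jog '[{"grip":0.7,"tx":0,"ty":0.7,"tz":0.2,"turn":-0.7},{"grip":0.7,"tx":0,"ty":1.4,"tz":0.4,"turn":-1.5},{"grip":0.7,"tx":0.2,"ty":2.2,"tz":0.6,"turn":-2.3},{"grip":0.7,"tx":0.5,"ty":2.9,"tz":0.8,"turn":-3},{"grip":0.7,"tx":0.8,"ty":3.38,"tz":0.95,"turn":-3.33},{"grip":0.7,"tx":0.8,"ty":3.38,"tz":0.95,"turn":-3.33},{"grip":0.7,"tx":0.8,"ty":3.38,"tz":0.95,"turn":-3.33},{"grip":0.7,"tx":0.8,"ty":3.38,"tz":0.95,"turn":-3.33},{"grip":0.7,"tx":0.8,"ty":3.38,"tz":0.95,"turn":-3.33}]' >/dev/null; python3 -c "
from h import *
st(); go(494.3,172.7,21,109)
snap('scene','pics/s2.png')"
```

```text
t 17.65 grasp [496.2 172.6 102.1] jaw 108.9 down [ 0.  0. -1.] gap 65.9 F [0.5 0.5 0.5] q [ 0.27  0.38  1.72 -0.    1.04 -1.64]
tx 2.03 ty 0.04 tz 0.02 | turn 29.99 (q6 -> 1.58) | turn -0.01 (q6 -> -1.57) | turn -30.01 (q6 -> -4.71)
```

```bash
python3 -m jog '[{"grip":0.7,"tx":0.4,"ty":0.03,"tz":0.02,"turn":0},{"grip":0.7,"tx":0.9,"ty":0.03,"tz":0.02,"turn":0},{"grip":0.7,"tx":1.4,"ty":0.03,"tz":0.02,"turn":0},{"grip":0.7,"tx":1.8,"ty":0.03,"tz":0.02,"turn":0},{"grip":0.7,"tx":2,"ty":0.03,"tz":0.02,"turn":0},{"grip":0.7,"tx":2,"ty":0.03,"tz":0.02,"turn":0},{"grip":0.7,"tx":2,"ty":0.03,"tz":0.02,"turn":0},{"grip":0.7,"tx":2,"ty":0.03,"tz":0.02,"turn":0}]' >/dev/null; python3 -c "
from h import *
st(); go(494.3,172.7,21,109)"; python3 -m jog '[{"grip":0.4,"tx":0,"ty":0,"tz":0,"turn":0},{"grip":0.2,"tx":0,"ty":0,"tz":0,"turn":0},{"grip":0.1,"tx":0,"ty":0,"tz":0,"turn":0},{"grip":0.1,"tx":0,"ty":0,"tz":0,"turn":0},{"grip":0.1,"tx":0,"ty":0,"tz":0,"turn":0},{"grip":0.1,"tx":0,"ty":0,"tz":0,"turn":0},{"grip":0.1,"tx":0,"ty":0,"tz":0,"turn":0},{"grip":0.1,"tx":0,"ty":0,"tz":0,"turn":0}]' 25 >/dev/null;  python3 -c "
from h import *
st()"
```

```text
t 18.37 grasp [494.6 173.3  23. ] jaw 109.0 down [ 0.002  0.    -1.   ] gap 66.0 F [0.3 0.1 0.6] q [ 0.27  0.5   1.76 -0.    0.87 -1.63]
tx 0.05 ty 0.01 tz -0.01 | turn 30.00 (q6 -> 1.58) | turn -0.00 (q6 -> -1.57) | turn -30.00 (q6 -> -4.71)
t 19.03 grasp [493.8 173.2  22.1] jaw 109.0 down [-0.  0. -1.] gap 25.8 F [0.3 1.1 1.7] q [ 0.27  0.5   1.76  0.    0.87 -1.63]
```

```bash
python3 -m jog '[{"grip":0.1,"tx":-0.3,"ty":0,"tz":0,"turn":0},{"grip":0.1,"tx":-0.8,"ty":0,"tz":0,"turn":0},{"grip":0.1,"tx":-1.4,"ty":0,"tz":0,"turn":0},{"grip":0.1,"tx":-2,"ty":0,"tz":0,"turn":0},{"grip":0.1,"tx":-2.5,"ty":0,"tz":0,"turn":0},{"grip":0.1,"tx":-2.7,"ty":0,"tz":0,"turn":0},{"grip":0.1,"tx":-2.7,"ty":0,"tz":0,"turn":0},{"grip":0.1,"tx":-2.7,"ty":0,"tz":0,"turn":0}]' >/dev/null; python3 -c "
from h import *
st(); go(543,369.5,130,78)"
```

```text
t 19.7 grasp [493.6 173.2 129.7] jaw 109.0 down [-0. -0. -1.] gap 26.0 F [ 1.2 -0.1 -0.5] q [ 0.27  0.34  1.7   0.    1.1  -1.63]
tx -0.01 ty -2.76 tz 4.24 | turn 5.16 (q6 -> -0.76) | turn -24.84 (q6 -> -3.91)
```

```bash
python3 -m jog '[{"grip":0.1,"tx":0,"ty":-0.3,"tz":0.5,"turn":0.6},{"grip":0.1,"tx":0,"ty":-0.7,"tz":1.1,"turn":1.3},{"grip":0.1,"tx":0,"ty":-1.2,"tz":1.8,"turn":2.1},{"grip":0.1,"tx":0,"ty":-1.6,"tz":2.5,"turn":3},{"grip":0.1,"tx":0,"ty":-2.1,"tz":3.2,"turn":3.9},{"grip":0.1,"tx":0,"ty":-2.5,"tz":3.8,"turn":4.7},{"grip":0.1,"tx":0,"ty":-2.76,"tz":4.24,"turn":5.16},{"grip":0.1,"tx":0,"ty":-2.76,"tz":4.24,"turn":5.16},{"grip":0.1,"tx":0,"ty":-2.76,"tz":4.24,"turn":5.16},{"grip":0.1,"tx":0,"ty":-2.76,"tz":4.24,"turn":5.16},{"grip":0.1,"tx":0,"ty":-2.76,"tz":4.24,"turn":5.16}]' >/dev/null; python3 -c "
from h import *
st(); go(543,369.5,27,78)"
```

```text
t 20.62 grasp [542.9 368.5 129.4] jaw 78.0 down [-0.001 -0.001 -1.   ] gap 25.9 F [ 0.4 -0.9  0. ] q [ 0.54  0.62  1.29 -0.    1.24 -0.82]
tx 2.56 ty 0.00 tz 0.03 | turn 30.00 (q6 -> 2.38) | turn 0.00 (q6 -> -0.76) | turn -30.00 (q6 -> -3.91)
```

```bash
python3 -m jog '[{"grip":0.1,"tx":0.3,"ty":0,"tz":0.02,"turn":0},{"grip":0.1,"tx":0.8,"ty":0,"tz":0.02,"turn":0},{"grip":0.1,"tx":1.3,"ty":0,"tz":0.02,"turn":0},{"grip":0.1,"tx":1.8,"ty":0,"tz":0.02,"turn":0},{"grip":0.1,"tx":2.2,"ty":0,"tz":0.02,"turn":0},{"grip":0.1,"tx":2.4,"ty":0,"tz":0.02,"turn":0},{"grip":0.1,"tx":2.5,"ty":0,"tz":0.02,"turn":0},{"grip":0.1,"tx":2.56,"ty":0,"tz":0.02,"turn":0},{"grip":0.1,"tx":2.56,"ty":0,"tz":0.02,"turn":0},{"grip":0.1,"tx":2.56,"ty":0,"tz":0.02,"turn":0},{"grip":0.1,"tx":2.56,"ty":0,"tz":0.02,"turn":0},{"grip":0.1,"tx":2.56,"ty":0,"tz":0.02,"turn":0}]' >/dev/null; python3 -c "
from h import *
st()"
```

```text
t 21.62 grasp [543.5 370.5  28.4] jaw 78.0 down [ 0.001  0.001 -1.   ] gap 26.2 F [-0.3  0.4  0. ] q [ 0.54  0.74  1.34 -0.    1.06 -0.82]
```

```bash
python3 -m jog '[{"grip":0.1,"tx":0.03,"ty":0,"tz":0,"turn":0},{"grip":0.1,"tx":0.03,"ty":0,"tz":0,"turn":0},{"grip":0.1,"tx":0.03,"ty":0,"tz":0,"turn":0},{"grip":0.1,"tx":0.03,"ty":0,"tz":0,"turn":0},{"grip":0.45,"tx":0.03,"ty":0,"tz":0,"turn":0},{"grip":0.45,"tx":0.03,"ty":0,"tz":0,"turn":0},{"grip":0.45,"tx":0.03,"ty":0,"tz":0,"turn":0},{"grip":0.45,"tx":0.03,"ty":0,"tz":0,"turn":0},{"grip":0.45,"tx":0.03,"ty":0,"tz":0,"turn":0}]'; python3 -m jog '[{"grip":0.45,"tx":-0.4,"ty":0,"tz":0,"turn":0},{"grip":0.45,"tx":-1,"ty":0,"tz":0,"turn":0},{"grip":0.45,"tx":-1.7,"ty":0,"tz":0,"turn":0},{"grip":0.7,"tx":-2.4,"ty":0,"tz":0,"turn":0},{"grip":0.7,"tx":-3,"ty":0,"tz":0,"turn":0},{"grip":0.7,"tx":-3,"ty":0,"tz":0,"turn":0},{"grip":0.7,"tx":-3,"ty":0,"tz":0,"turn":0},{"grip":0.7,"tx":-3,"ty":0,"tz":0,"turn":0}]' >/dev/null; python3 - <<'E'
from h import *
st(); go(484,-51,100,91); go(500,170,130,85)
E
```

```text
clock: 22.37
eef_pos: [543.2, 370.3, 7.7]
eef_rot: [-0.724, 1.571, 0.638]
wrist_force: [-0.7, -0.3, -1.1]
finger_gap: 42.5
t 23.03 grasp [542.9 370.1 145.5] jaw 78.0 down [-0.001 -0.001 -1.   ] gap 65.4 F [-0.6 -0.2  0.6] q [ 0.54  0.61  1.27  0.    1.27 -0.82]
tx 1.14 ty -0.75 tz -10.60 | turn 27.84 (q6 -> 1.45) | turn -2.16 (q6 -> -1.69) | turn -32.16 (q6 -> -4.83)
tx 0.39 ty 0.01 tz -5.12 | turn 28.84 (q6 -> 1.99) | turn -1.16 (q6 -> -1.16) | turn -31.16 (q6 -> -4.30)
```

```bash
python3 -c "
from h import *
go(568,-51,130,91)"
```

```text
tx 0.39 ty -2.80 tz -10.17 | turn 27.84 (q6 -> 1.46) | turn -2.16 (q6 -> -1.68) | turn -32.16 (q6 -> -4.82)
```

```bash
python3 -m jog '[{"grip":0.7,"tx":0,"ty":-0.2,"tz":-0.7,"turn":-0.2},{"grip":0.7,"tx":0,"ty":-0.4,"tz":-1.5,"turn":-0.4},{"grip":0.7,"tx":0,"ty":-0.7,"tz":-2.4,"turn":-0.6},{"grip":0.7,"tx":0.1,"ty":-0.9,"tz":-3.3,"turn":-0.8},{"grip":0.7,"tx":0.1,"ty":-1.2,"tz":-4.2,"turn":-1},{"grip":0.7,"tx":0.2,"ty":-1.4,"tz":-5.1,"turn":-1.2},{"grip":0.7,"tx":0.2,"ty":-1.7,"tz":-6,"turn":-1.4},{"grip":0.7,"tx":0.3,"ty":-1.9,"tz":-6.9,"turn":-1.6},{"grip":0.7,"tx":0.3,"ty":-2.1,"tz":-7.8,"turn":-1.8},{"grip":0.7,"tx":0.4,"ty":-2.4,"tz":-8.7,"turn":-2},{"grip":0.7,"tx":0.4,"ty":-2.6,"tz":-9.5,"turn":-2.1},{"grip":0.7,"tx":0.4,"ty":-2.8,"tz":-10.17,"turn":-2.16}]' >/dev/null; python3 -m jog '[{"grip":0.7,"tx":0,"ty":0,"tz":0,"turn":0},{"grip":0.7,"tx":0,"ty":0,"tz":0,"turn":0},{"grip":0.7,"tx":0,"ty":0,"tz":0,"turn":0},{"grip":0.7,"tx":0,"ty":0,"tz":0,"turn":0},{"grip":0.7,"tx":0,"ty":0,"tz":0,"turn":0}]' >/dev/null; python3 - <<'E'
from h import *
st(); c=snap('wrist','pics/w10.png')
im=c['image'].astype(int); m=((im.min(2)>175)*255).astype('uint8'); m[270:]=0
m=cv2.morphologyEx(m,cv2.MORPH_CLOSE,np.ones((9,9),np.uint8))
for k in cv2.findContours(m,0,1)[0]:
    if cv2.contourArea(k)>150:
        q=np.array([ray(c,*map(float,p),34)[:2] for p in k[:,0]],np.float32); print(cv2.minAreaRect(q),k[:,0].mean(0))
k=[k for k in cv2.findContours(((im.max(2)<45)*255).astype('uint8')[:230],0,1)[0] if cv2.contourArea(k)>100]; print([x[:,0].mean(0) for x in k])
go(484,-51,26,91)
E
```

```text
t 24.45 grasp [568.3 -49.8 130.1] jaw 91.1 down [-0.  0. -1.] gap 65.5 F [ 0.5  0.2 -0.7] q [-0.15  0.44  1.56  0.    1.14 -1.74]
((586.0383911132812, -147.078125), (48.57545852661133, 124.56831359863281), 0.9783796668052673) [145.17821782 242.44752475]
((480.951416015625, -53.041954040527344), (49.46521759033203, 24.169952392578125), 1.5937669277191162) [275.74193548  98.17050691]
((444.47265625, 64.48394775390625), (24.543193817138672, 24.57644271850586), 67.1107406616211) [450.60185185  45.01851852]
[array([426.16793893,  55.88549618])]
tx 2.61 ty 2.11 tz 0.01 | turn 30.01 (q6 -> 1.45) | turn 0.01 (q6 -> -1.69) | turn -29.99 (q6 -> -4.83)
```

View pics/w10.png

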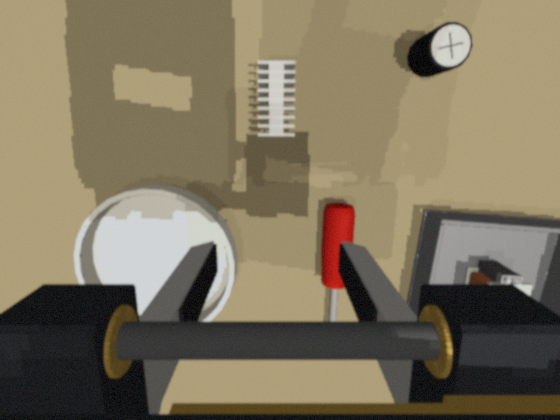

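The large sink is at (481.5,-52.5) and the capacitor top at (450,45) in the picture. The transformer is still standing in its bin. I'll go for the large sink.

```bash
python3 -c "
from h import *
c=load('pics/w10.npy'); print('cap top',ray(c,450.6,45,40))
go(482,-52.3,24,91.5)"; python3 -m jog '[{"grip":0.7,"tx":0.1,"ty":0.7,"tz":-0.02,"turn":0},{"grip":0.7,"tx":0.3,"ty":1.5,"tz":-0.05,"turn":0},{"grip":0.7,"tx":0.6,"ty":2.16,"tz":-0.07,"turn":0},{"grip":0.7,"tx":1.1,"ty":2.16,"tz":-0.07,"turn":0},{"grip":0.7,"tx":1.6,"ty":2.16,"tz":-0.07,"turn":0},{"grip":0.7,"tx":2.1,"ty":2.16,"tz":-0.07,"turn":0},{"grip":0.7,"tx":2.5,"ty":2.16,"tz":-0.07,"turn":0},{"grip":0.7,"tx":2.64,"ty":2.16,"tz":-0.07,"turn":0},{"grip":0.7,"tx":2.64,"ty":2.16,"tz":-0.07,"turn":0},{"grip":0.7,"tx":2.64,"ty":2.16,"tz":-0.07,"turn":0},{"grip":0.7,"tx":2.64,"ty":2.16,"tz":-0.07,"turn":0}]' >/dev/null; python3 -c "
from h import *
st()"; python3 -m jog '[{"grip":0.4,"tx":0,"ty":0,"tz":0,"turn":0},{"grip":0.2,"tx":0,"ty":0,"tz":0,"turn":0},{"grip":0.1,"tx":0,"ty":0,"tz":0,"turn":0},{"grip":0.1,"tx":0,"ty":0,"tz":0,"turn":0},{"grip":0.1,"tx":0,"ty":0,"tz":0,"turn":0},{"grip":0.1,"tx":0,"ty":0,"tz":0,"turn":0},{"grip":0.1,"tx":0,"ty":0,"tz":0,"turn":0},{"grip":0.1,"tx":0,"ty":0,"tz":0,"turn":0}]' 25 >/dev/null;  python3 -c "
from h import *
st()"
```

```text
cap top [445.51283678  61.71791514  40.        ]
tx 2.66 ty 2.16 tz -0.02 | turn 29.93 (q6 -> 1.44) | turn -0.07 (q6 -> -1.71) | turn -30.07 (q6 -> -4.85)
t 25.42 grasp [482.6 -55.1  25.8] jaw 91.0 down [ 0.001 -0.    -1.   ] gap 65.7 F [0.4 0.8 0.5] q [-0.19  0.43  1.87  0.    0.84 -1.78]
t 26.08 grasp [482.  -55.1  24.8] jaw 91.0 down [-0.  0. -1.] gap 26.0 F [-0.7  1.2  1.2] q [-0.19  0.43  1.87  0.    0.84 -1.78]
```

```bash
python3 -m jog '[{"grip":0.1,"tx":-0.3,"ty":0,"tz":0,"turn":0},{"grip":0.1,"tx":-0.8,"ty":0,"tz":0,"turn":0},{"grip":0.1,"tx":-1.4,"ty":0,"tz":0,"turn":0},{"grip":0.1,"tx":-2,"ty":0,"tz":0,"turn":0},{"grip":0.1,"tx":-2.5,"ty":0,"tz":0,"turn":0},{"grip":0.1,"tx":-2.7,"ty":0,"tz":0,"turn":0},{"grip":0.1,"tx":-2.7,"ty":0,"tz":0,"turn":0},{"grip":0.1,"tx":-2.7,"ty":0,"tz":0,"turn":0}]' >/dev/null; python3 -c "
from h import *
st(); go(465,386,132,78)"
```

```text
t 26.75 grasp [481.8 -55.1 132.1] jaw 91.0 down [-0.  0. -1.] gap 26.0 F [ 0.5 -0.3  0.5] q [-0.19  0.26  1.8  -0.    1.08 -1.78]
tx 0.00 ty 0.23 tz 11.03 | turn 32.16 (q6 -> 2.47) | turn 2.16 (q6 -> -0.67) | turn -27.84 (q6 -> -3.81)
```

```bash
python3 -m jog '[{"grip":0.1,"tx":0,"ty":0,"tz":0.6,"turn":0.2},{"grip":0.1,"tx":0,"ty":0,"tz":1.3,"turn":0.4},{"grip":0.1,"tx":0,"ty":0,"tz":2.1,"turn":0.6},{"grip":0.1,"tx":0,"ty":0.1,"tz":3,"turn":0.8},{"grip":0.1,"tx":0,"ty":0.1,"tz":3.9,"turn":1},{"grip":0.1,"tx":0,"ty":0.1,"tz":4.8,"turn":1.2},{"grip":0.1,"tx":0,"ty":0.1,"tz":5.7,"turn":1.4},{"grip":0.1,"tx":0,"ty":0.1,"tz":6.6,"turn":1.6},{"grip":0.1,"tx":0,"ty":0.2,"tz":7.5,"turn":1.8},{"grip":0.1,"tx":0,"ty":0.2,"tz":8.4,"turn":1.9},{"grip":0.1,"tx":0,"ty":0.2,"tz":9.2,"turn":2},{"grip":0.1,"tx":0,"ty":0.2,"tz":9.9,"turn":2.1}]' >/dev/null; python3 -m jog '[{"grip":0.1,"tx":0,"ty":0.02,"tz":0.5,"turn":0},{"grip":0.1,"tx":0,"ty":0.02,"tz":1,"turn":0.06},{"grip":0.1,"tx":0,"ty":0.02,"tz":1.1,"turn":0.06},{"grip":0.1,"tx":0,"ty":0.02,"tz":1.1,"turn":0.06},{"grip":0.1,"tx":0,"ty":0.02,"tz":1.1,"turn":0.06},{"grip":0.1,"tx":0,"ty":0.02,"tz":1.1,"turn":0.06}]' >/dev/null; python3 -c "
from h import *
st(); go(465,386,28.6,78)"
```

```text
t 28.25 grasp [475.2 382.9 132.1] jaw 78.0 down [-0.001 -0.001 -1.   ] gap 25.8 F [-0.3  0.6  0. ] q [ 0.62  0.52  1.44 -0.    1.19 -0.74]
tx 2.59 ty 0.26 tz 0.03 | turn 30.00 (q6 -> 2.47) | turn -0.00 (q6 -> -0.67) | turn -30.00 (q6 -> -3.81)
```

```bash
python3 -m jog '[{"grip":0.1,"tx":0.3,"ty":0.15,"tz":0.02,"turn":0},{"grip":0.1,"tx":0.8,"ty":0.26,"tz":0.02,"turn":0},{"grip":0.1,"tx":1.3,"ty":0.26,"tz":0.02,"turn":0},{"grip":0.1,"tx":1.8,"ty":0.26,"tz":0.02,"turn":0},{"grip":0.1,"tx":2.2,"ty":0.26,"tz":0.02,"turn":0},{"grip":0.1,"tx":2.4,"ty":0.26,"tz":0.02,"turn":0},{"grip":0.1,"tx":2.5,"ty":0.26,"tz":0.02,"turn":0},{"grip":0.1,"tx":2.57,"ty":0.26,"tz":0.02,"turn":0},{"grip":0.1,"tx":2.57,"ty":0.26,"tz":0.02,"turn":0},{"grip":0.1,"tx":2.57,"ty":0.26,"tz":0.02,"turn":0},{"grip":0.1,"tx":2.57,"ty":0.26,"tz":0.02,"turn":0},{"grip":0.1,"tx":2.57,"ty":0.26,"tz":0.02,"turn":0}]' >/dev/null; python3 -c "
from h import *
st()"
```

```text
t 29.25 grasp [465.5 387.   30.7] jaw 78.0 down [ 0.001  0.001 -1.   ] gap 25.7 F [ 0.3 -0.1 -0.1] q [ 0.63  0.64  1.51 -0.    0.99 -0.73]
```

```bash
python3 -m jog '[{"grip":0.1,"tx":0.03,"ty":0,"tz":0,"turn":0},{"grip":0.1,"tx":0.03,"ty":0,"tz":0,"turn":0},{"grip":0.1,"tx":0.03,"ty":0,"tz":0,"turn":0},{"grip":0.1,"tx":0.03,"ty":0,"tz":0,"turn":0},{"grip":0.45,"tx":0.03,"ty":0,"tz":0,"turn":0},{"grip":0.45,"tx":0.03,"ty":0,"tz":0,"turn":0},{"grip":0.45,"tx":0.03,"ty":0,"tz":0,"turn":0},{"grip":0.45,"tx":0.03,"ty":0,"tz":0,"turn":0},{"grip":0.45,"tx":0.03,"ty":0,"tz":0,"turn":0}]'; python3 -m jog '[{"grip":0.45,"tx":-0.4,"ty":0,"tz":0,"turn":0},{"grip":0.45,"tx":-1,"ty":0,"tz":0,"turn":0},{"grip":0.45,"tx":-1.7,"ty":0,"tz":0,"turn":0},{"grip":0.7,"tx":-2.4,"ty":0,"tz":0,"turn":0},{"grip":0.7,"tx":-3,"ty":0,"tz":0,"turn":0},{"grip":0.7,"tx":-3,"ty":0,"tz":0,"turn":0},{"grip":0.7,"tx":-3,"ty":0,"tz":0,"turn":0},{"grip":0.7,"tx":-3,"ty":0,"tz":0,"turn":0}]' >/dev/null; python3 - <<'E'
from h import *
st(); go(446.5,61.8,130,80)
E
```

```text
clock: 30.0
eef_pos: [465.3, 386.8, 10.0]
eef_rot: [0.183, 1.571, 1.545]
wrist_force: [0.4, 0.6, -0.6]
finger_gap: 42.0
t 30.67 grasp [465.  386.6 147.9] jaw 78.0 down [-0.001 -0.001 -1.   ] gap 65.9 F [ 0.1  0.5 -1.4] q [ 0.63  0.49  1.44  0.    1.21 -0.73]
tx 0.45 ty -1.23 tz -8.04 | turn 29.67 (q6 -> 1.88) | turn -0.33 (q6 -> -1.26) | turn -30.33 (q6 -> -4.40)
```

```bash
python3 -m jog '[{"grip":0.7,"tx":0,"ty":-0.1,"tz":-0.6,"turn":0},{"grip":0.7,"tx":0,"ty":-0.2,"tz":-1.3,"turn":0},{"grip":0.7,"tx":0,"ty":-0.3,"tz":-2.1,"turn":0},{"grip":0.7,"tx":0,"ty":-0.45,"tz":-3,"turn":-0.1},{"grip":0.7,"tx":0.1,"ty":-0.6,"tz":-3.9,"turn":-0.1},{"grip":0.7,"tx":0.2,"ty":-0.75,"tz":-4.8,"turn":-0.1},{"grip":0.7,"tx":0.2,"ty":-0.9,"tz":-5.7,"turn":-0.2},{"grip":0.7,"tx":0.3,"ty":-1,"tz":-6.5,"turn":-0.2},{"grip":0.7,"tx":0.4,"ty":-1.1,"tz":-7.2,"turn":-0.3},{"grip":0.7,"tx":0.45,"ty":-1.23,"tz":-7.7,"turn":-0.33},{"grip":0.7,"tx":0.45,"ty":-1.23,"tz":-8.04,"turn":-0.33},{"grip":0.7,"tx":0.45,"ty":-1.23,"tz":-8.04,"turn":-0.33}]' >/dev/null; python3 -m jog '[{"grip":0.7,"tx":0,"ty":0,"tz":0,"turn":0},{"grip":0.7,"tx":0,"ty":0,"tz":0,"turn":0},{"grip":0.7,"tx":0,"ty":0,"tz":0,"turn":0},{"grip":0.7,"tx":0,"ty":0,"tz":0,"turn":0},{"grip":0.7,"tx":0,"ty":0,"tz":0,"turn":0}]' >/dev/null; python3 -c "
from h import *
st(); go(446.7,61.8,24,80)"
```

```text
t 32.08 grasp [446.7  62.6 130.7] jaw 80.1 down [-0.  0. -1.] gap 65.7 F [-0.3  0.  -0.6] q [ 0.06  0.19  1.89  0.    1.06 -1.34]
tx 2.67 ty -0.00 tz -0.02 | turn 30.01 (q6 -> 1.88) | turn 0.01 (q6 -> -1.26) | turn -29.99 (q6 -> -4.40)
```

```bash
python3 -m jog '[{"grip":0.7,"tx":0.3,"ty":0,"tz":-0.02,"turn":0},{"grip":0.7,"tx":0.8,"ty":0,"tz":-0.02,"turn":0},{"grip":0.7,"tx":1.3,"ty":0,"tz":-0.02,"turn":0},{"grip":0.7,"tx":1.8,"ty":0,"tz":-0.02,"turn":0},{"grip":0.7,"tx":2.3,"ty":0,"tz":-0.02,"turn":0},{"grip":0.7,"tx":2.6,"ty":0,"tz":-0.02,"turn":0},{"grip":0.7,"tx":2.65,"ty":0,"tz":-0.02,"turn":0},{"grip":0.7,"tx":2.65,"ty":0,"tz":-0.02,"turn":0},{"grip":0.7,"tx":2.65,"ty":0,"tz":-0.02,"turn":0}]' >/dev/null; python3 -c "
from h import *
st()"; python3 -m jog '[{"grip":0.45,"tx":0,"ty":0,"tz":0,"turn":0},{"grip":0.35,"tx":0,"ty":0,"tz":0,"turn":0},{"grip":0.3,"tx":0,"ty":0,"tz":0,"turn":0},{"grip":0.2,"tx":0,"ty":0,"tz":0,"turn":0},{"grip":0.1,"tx":0,"ty":0,"tz":0,"turn":0},{"grip":0.1,"tx":0,"ty":0,"tz":0,"turn":0},{"grip":0.1,"tx":0,"ty":0,"tz":0,"turn":0},{"grip":0.1,"tx":0,"ty":0,"tz":0,"turn":0},{"grip":0.1,"tx":0,"ty":0,"tz":0,"turn":0}]' 20 >/dev/null;  python3 -c "
from h import *
st(); snap('scene','pics/s3.png')"
```

```text
t 32.83 grasp [446.9  61.4  25.5] jaw 80.0 down [ 0.001  0.    -1.   ] gap 65.7 F [-0.4  0.8  0. ] q [ 0.06  0.37  1.96  0.    0.81 -1.34]
t 33.58 grasp [446.6  61.2  24.9] jaw 80.0 down [ 0.  0. -1.] gap 29.7 F [0.1 0.  4.1] q [ 0.05  0.37  1.96  0.    0.81 -1.34]
```

```bash
python3 -m jog '[{"grip":0.1,"tx":-0.3,"ty":0,"tz":0,"turn":0},{"grip":0.1,"tx":-0.8,"ty":0,"tz":0,"turn":0},{"grip":0.1,"tx":-1.4,"ty":0,"tz":0,"turn":0},{"grip":0.1,"tx":-2,"ty":0,"tz":0,"turn":0},{"grip":0.1,"tx":-2.5,"ty":0,"tz":0,"turn":0},{"grip":0.1,"tx":-2.7,"ty":0,"tz":0,"turn":0},{"grip":0.1,"tx":-2.7,"ty":0,"tz":0,"turn":0},{"grip":0.1,"tx":-2.7,"ty":0,"tz":0,"turn":0}]' >/dev/null; python3 -c "
from h import *
st(); go(610,-148,132)"
```

```text
t 34.3 grasp [446.3  61.2 132. ] jaw 80.0 down [-0. -0. -1.] gap 29.4 F [-0.6  0.6 -1.5] q [ 0.05  0.19  1.89 -0.    1.06 -1.34]
tx -0.00 ty -4.94 tz -4.44
```

```bash
python3 -m jog '[{"grip":0.1,"tx":0,"ty":-0.5,"tz":-0.45,"turn":0},{"grip":0.1,"tx":0,"ty":-1.1,"tz":-1,"turn":0},{"grip":0.1,"tx":0,"ty":-1.8,"tz":-1.6,"turn":0},{"grip":0.1,"tx":0,"ty":-2.5,"tz":-2.2,"turn":0},{"grip":0.1,"tx":0,"ty":-3.1,"tz":-2.8,"turn":0},{"grip":0.1,"tx":0,"ty":-3.7,"tz":-3.3,"turn":0},{"grip":0.1,"tx":0,"ty":-4.3,"tz":-3.9,"turn":0},{"grip":0.1,"tx":0,"ty":-4.94,"tz":-4.44,"turn":0},{"grip":0.1,"tx":0,"ty":-4.94,"tz":-4.44,"turn":0},{"grip":0.1,"tx":0,"ty":-4.94,"tz":-4.44,"turn":0},{"grip":0.1,"tx":0,"ty":-4.94,"tz":-4.44,"turn":0},{"grip":0.1,"tx":0,"ty":-4.94,"tz":-4.44,"turn":0}]' >/dev/null; python3 -c "
from h import *
st(); snap('wrist','pics/w11.png'); go(610,-148,30.6)"
```

```text
t 35.3 grasp [ 609.7 -147.   132. ] jaw 80.1 down [-0.001  0.001 -1.   ] gap 29.8 F [ 0.3  0.6 -0.7] q [-0.3   0.55  1.38  0.    1.21 -1.69]
tx 2.55 ty -0.01 tz -0.02
```

View pics/w11.png

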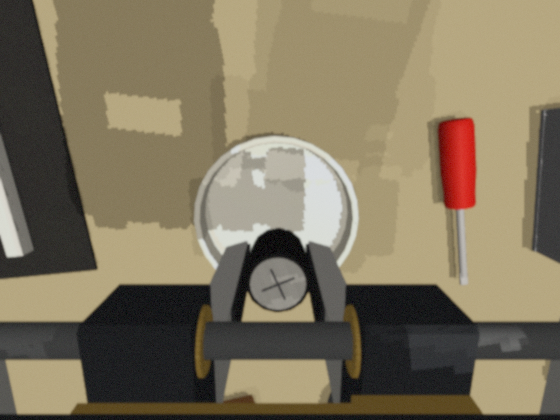

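The capacitor is upright in the grip, with its top at (278,284) and the dish centre at column 276. I'll lower it.

```bash
python3 -m jog '[{"grip":0.1,"tx":0.3,"ty":0,"tz":-0.02,"turn":0},{"grip":0.1,"tx":0.8,"ty":0,"tz":-0.02,"turn":0},{"grip":0.1,"tx":1.3,"ty":0,"tz":-0.02,"turn":0},{"grip":0.1,"tx":1.8,"ty":0,"tz":-0.02,"turn":0},{"grip":0.1,"tx":2.2,"ty":0,"tz":-0.02,"turn":0},{"grip":0.1,"tx":2.4,"ty":0,"tz":-0.02,"turn":0},{"grip":0.1,"tx":2.5,"ty":0,"tz":-0.02,"turn":0},{"grip":0.1,"tx":2.54,"ty":0,"tz":-0.02,"turn":0},{"grip":0.1,"tx":2.54,"ty":0,"tz":-0.02,"turn":0},{"grip":0.1,"tx":2.54,"ty":0,"tz":-0.02,"turn":0},{"grip":0.1,"tx":2.54,"ty":0,"tz":-0.02,"turn":0}]' >/dev/null; python3 -m jog '[{"grip":0.1,"tx":0,"ty":0,"tz":0,"turn":0},{"grip":0.1,"tx":0,"ty":0,"tz":0,"turn":0},{"grip":0.1,"tx":0,"ty":0,"tz":0,"turn":0}]' >/dev/null; python3 -c "
from h import *
st()"
```

```text
t 36.52 grasp [ 610.3 -148.8   31.5] jaw 80.0 down [ 0. -0. -1.] gap 29.9 F [ 0.7  0.3 -0.4] q [-0.3   0.68  1.44 -0.    1.02 -1.69]
```

```bash
python3 -m jog '[{"grip":0.1,"tx":0.03,"ty":0,"tz":0,"turn":0},{"grip":0.1,"tx":0.03,"ty":0,"tz":0,"turn":0},{"grip":0.1,"tx":0.03,"ty":0,"tz":0,"turn":0},{"grip":0.5,"tx":0.03,"ty":0,"tz":0,"turn":0},{"grip":0.5,"tx":0.03,"ty":0,"tz":0,"turn":0},{"grip":0.5,"tx":0.03,"ty":0,"tz":0,"turn":0},{"grip":0.5,"tx":0.03,"ty":0,"tz":0,"turn":0},{"grip":0.5,"tx":0.03,"ty":0,"tz":0,"turn":0}]'; python3 -m jog '[{"grip":0.5,"tx":-0.4,"ty":0,"tz":0,"turn":0},{"grip":0.5,"tx":-1,"ty":0,"tz":0,"turn":0},{"grip":0.5,"tx":-1.7,"ty":0,"tz":0,"turn":0},{"grip":0.5,"tx":-2.4,"ty":0,"tz":0,"turn":0},{"grip":0.5,"tx":-3.2,"ty":0,"tz":0,"turn":0},{"grip":0.5,"tx":-4,"ty":1,"tz":0,"turn":0},{"grip":0.5,"tx":-4.8,"ty":2,"tz":0,"turn":0},{"grip":0.5,"tx":-5,"ty":3,"tz":0,"turn":0},{"grip":0.5,"tx":-5,"ty":4,"tz":0,"turn":0},{"grip":0.5,"tx":-5,"ty":4,"tz":0,"turn":0},{"grip":0.5,"tx":-5,"ty":4,"tz":0,"turn":0},{"grip":0.5,"tx":-5,"ty":4,"tz":0,"turn":0}]' >/dev/null; python3 -c "
from h import *
st(); a=snap('scene','pics/s4.png'); b=snap('side','pics/d4.png')
cr=lambda im,x,y,w,h:cv2.resize(im[y:y+h,x:x+w,::-1],(400,300),interpolation=cv2.INTER_CUBIC)
A=a['image'];B=b['image']
cv2.imwrite('pics/f.png',np.vstack([np.hstack([cr(A,60,180,160,120),cr(A,390,240,120,120)]),np.hstack([cr(A,240,265,120,90),cr(B,120,150,240,210)])]))"
```

```text
clock: 37.18
eef_pos: [610.2, -148.8, 11.2]
eef_rot: [1.27, 1.571, 2.666]
wrist_force: [0.1, 0.3, -0.7]
finger_gap: 46.9
t 38.18 grasp [ 452.7 -121.1  230.7] jaw 80.0 down [ 0.002 -0.    -1.   ] gap 47.2 F [ 1.1 -0.4 -0.2] q [-0.34  0.11  1.73  0.    1.3  -1.74]
```

View pics/f.png

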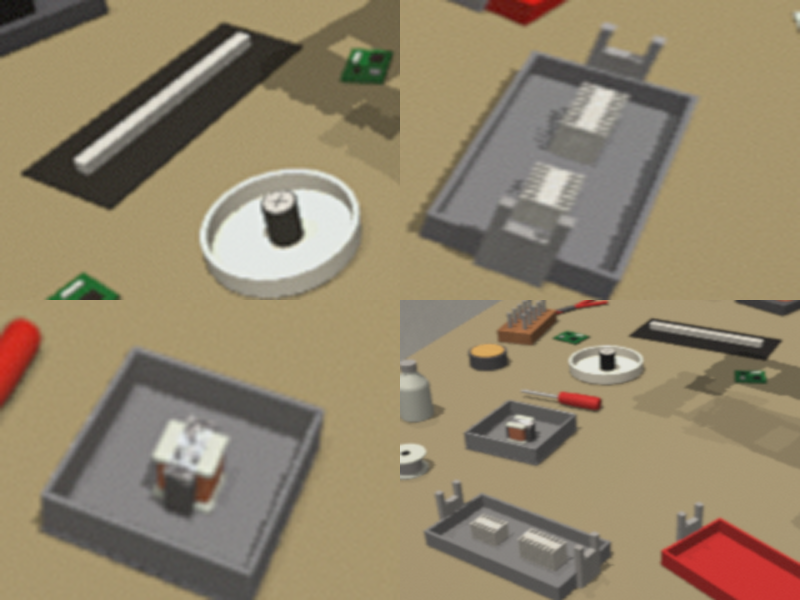

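The pictures show the bar on the mat, both sinks upright in the grey tray, the transformer in the bin, the capacitor in the dish, and the robot clear. I'll hand in.

```bash
python3 -m jog '[{"grip":0.5,"tx":0,"ty":0,"tz":0,"turn":0},{"grip":0.5,"tx":0,"ty":0,"tz":0,"turn":0},{"grip":0.5,"tx":0,"ty":0,"tz":0,"turn":0},{"grip":0.5,"tx":0,"ty":0,"tz":0,"turn":0}]' >/dev/null; python3 -c "
from cell import manip
print(manip.sign_off())"
```

```text
the job is handed in; nothing more can be done
None
```

The sorting job is done and handed in at about 38.5 s of the 128 s allowed; no verdict comes back.

- **Bar:** I lifted it straight up and level to about 146 mm before any part went into the tray, then laid it on the mat. It could not be lowered fully because the finger tips reach 18.8 mm past the grasp, so it dropped about 13 mm onto the mat. It landed within a few millimetres of the mat centre and along its length.
- **Heat sinks:** both stand end to end on the floor of the grey tray.
- **Transformer and capacitor:** the transformer stands near the centre of the square bin, and the capacitor near the centre of the round dish.

**Last checks:** the final scene and side pictures show all five items in place and upright, with the arm well clear and the gripper open. The measured grip openings matched the part sizes (13.9, 33.7, 25.8, 26.0 and 29.7 mm). I judged the final positions of the sinks, transformer and capacitor from the pictures and the release poses rather than measuring each one again.

**What went wrong or disagreed:**
- Two early moves were refused because I left fields out of the rows; nothing moved.
- One wrist picture was taken while the arm was still settling, so I retook it.
- The large sink's measured y position was about 3 mm from where the gripper closed, which did not affect the grasp.

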